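Shim the reactor stand level and put the level away

ROBOT

A 7-joint arm with a two-finger parallel gripper is mounted at the origin on the work surface. World frame = base frame: x ahead of the robot, y to its left, z up, the work surface at z = 0. Lengths are in m, angles in rad, forces in N, time in s.
With the tool pointing down it reaches from about 0.425 to 0.925 m from the base axis. Payload 6.8 kg.
Tool frame: the origin (TCP) lies on the centre line of the jaws, within the pads' length; the fingertips stand 19 mm ahead of it and the grasp point (between the pads) is the TCP; z points along the fingers, y is the line along which they close (so a half turn about z gives the same grasp; the last joint's range is limited). The gripper opens to 85 mm and grips with 20 to 120 N. Pads are 22 mm wide; open, the fingers measure 114 mm over their backs; the gripper's body (76 mm by 85 mm) begins 54 mm behind the grasp point. The pads swing forward as they close: fully open they stand 13 mm farther back than shut.
Start: joints at [1.09, 0.477, 0.022, 1.555, -0.011, 1.109, -0.083], TCP at [0.246, -0.629, 0.25] pointing down, gripper open.
Joint ranges: [-2.96, 2.96], [-0.34, 2.1], [-1.41, 1.46], [0.24, 2.44], [-1.37, 4.51], [0.17, 1.92], [-2.96, 2.96]. Speed limits (rad/s): [2.39, 2.39, 3.14, 3.14, 3.14, 3.14, 3.14].

INTERFACE

Orientations are given as a rotation vector (axis times angle).
In Python, from bench import r gives the robot as it stands. The module is installed in compiled form; this text tells all that it offers.
- The arm moves only by the tool arm_command, never from a script. Its argument "rows" is a list of rows, each an object of numbers: "fingers": the opening, from -1 (shut) to 1 (fully open); "x", "y", "z": the shift along the tool's x, y, z in m; "ax", "ay", "az": the turn, a rotation vector about the tool's x, y, z in degrees. In form: [{"fingers": .., "x": .., "y": .., "z": .., "ax": .., "ay": .., "az": ..}, ...]. A call has 1 to 10 rows; each row shifts and turns the commanded pose from where the row before left it, along the tool's axes as they then stand; what a row does not reach is not made up. A row lasts 1/12 s, in which the tool goes at most 41.7 mm and 7.16 degrees, less where a joint would pass 70% of its speed; a pose out of reach is approached as far as the arm can. A call is refused whole if a number of a shift passes 0.0417 or a number of a turn 7.16, either way. A call with a gripper value outside its range is refused whole. The fingers move at their own pace and stop on an object; "grip_force" is the grip in N (left out, the last holds). Time passes only in rows, so rows that do not move let the fingers close. It gives the time, the measured TCP pose, the force, the opening and the grip force at its end, in the units of the state.
- r.get_obs(): the state, without advancing time (a new reading comes with each control period).
- r.grab_frame(name): name is "scene" or "side" or "wrist"; returns a dict with "frame" (400x640x3 uint8, red, green, blue), "depth" (400x640 float32, m along the optical axis (not along the pixel's ray), 0 where there is no reading), "K" (3x3 intrinsics, pixels), "world_from_camera" (4x4, takes a point from camera to world coordinates). Camera axes: x right, y down, z forward; pixel columns grow to the right and rows downward; lengths in m; the calibration is good to about 2 mm. A picture is of the moment at which its call begins.
- r.hand_in(): hands the job in; it is judged then, once.
The state is a dict: "clock": time; "joints": joint angles; "qvel": joint speeds; "tau": joint torques, N m; "tcp_pos": TCP position; "orientation": TCP orientation; "contact_force": force on the tool from outside, world axes, zero at the start; "moment": the same for the moment, N m; "grip_width": finger opening in m; "gripper_force": force on a finger pad.
Only numpy, scipy, OpenCV 4.12 (cv2) and the standard library are available. Lean on these libraries where they do the work, as an engineer would, in place of code of your own. Each camera call takes 0.05 s, during which the arm holds its last target. There are 200 camera calls.

TASK

The corner of the bench reactor stand under the heater drum is low: push the wooden wedge, thin end first, under that corner's foot until the bead of the small level lying on the stand's base plate rests centred between its two black lines, and let go of the wedge there. Then take the level off the plate and slide it lengthwise into its open-ended grey case until it is fully home, leaving the wedge in place and the stand level. Do not knock the glass beaker or the amber bottle about.

Things in the scene. Friction and masses are not known exactly. Their poses are not given: they have to be found in the camera images.
- foot (a point): Centre of the underside of the stand's low foot, a black rubber disc 28 mm across, 14.5 mm high, under the near left corner of the grey base plate, 20 mm in from its near edge. It hangs 7 to 12 mm above the bench; the plate is level once it has risen about 13 mm; a packer under it carries 5 to 10 N. Axes are the plate's: x away from the robot to the plate's pivot, y left, z normal to the plate.
- plate_top (a point): Point on the top face of the grey base plate (250 mm deep in x, 300 mm wide, 10 mm thick), in the open right part, 24.5 mm higher along z than the foot's underside. Axes as foot. The plate tilts about a level axis along y, 115 mm beyond this point, 190 mm beyond the foot; it starts on a stop, 4 degrees down at the near side. Only a packer under the foot holds it higher.
- drum (a point): Centre of the underside of the dark heater drum (120 mm across, 86 mm high) carried on an arm by the plate. It hangs over the foot, 119 mm above the foot's underside, its rim 59 mm nearer the robot than the foot's centre: no room there for an upright gripper; lean the tool back to the robot by 30 to 45 degrees. The plate to the right of it is open above.
- wedge_lug (a point): Centre of the upright lug at the thick end of a loose light-wood wedge (about 90 g) lying on the bench at the left. Lug 30 mm long (x), 40 mm wide (y), 40 mm high; this point is 20 mm above the underside, 15 mm from the blunt end. x runs along the wedge to its thin end, z up. Pushed under the foot, it stays by friction.
- wedge_tip (a point): Middle of the wedge's thin edge, 100 mm ahead of the lug's centre along the wedge, 1 mm above the underside. The ramp, 40 mm wide, falls straight from 27.5 mm at the lug's face (15 mm ahead of its centre) over 85 mm to this 2 mm thick edge: 3 in 10.
- level_mid (a point): Centre of the loose aluminium level: 120 mm long (its x), 24 mm wide, 36 mm high, 250 g; this point is 18 mm above its underside. It lies on the base plate right of the drum, x pointing roughly from the near to the far edge. Let into its top is a pale tube (58 mm) with two black cross lines 20 mm apart and a 10 mm steel bead, the level's indicator.
- bead (a joint): Shift of the level's bead along the level's x from midway between the lines, in m. The bead runs to the LOW end: negative means towards the near (-x) end, where it stands while the near end is low. 0 is centred; it moves 4.5 mm per degree of tilt (0.26 m per rad), stops at 20 mm, settles in about 0.7 s. It is between the lines up to 4 mm either side.
- case_mouth (a point): Centre of the mouth of the level's grey case, a sleeve fixed to the bench at the right. x points into the sleeve, z up. 28 mm wide, 42 mm high inside, 75 mm deep to its closed end; walls and roof 5 mm; side walls flare 10 mm before the mouth. Floor 12 mm, this point 30 mm above the bench: the level's centre height when in. Fully home, its centre is 15 mm inside and 45 mm stands out.
- beaker: Glass beaker, 68 mm across, 90 mm high, on the bench at the left beyond the wedge; origin at the centre of its underside.
- reagent: Amber bottle, 60 mm across, 150 mm high, on the bench to the right of the case; origin at the centre of its underside.
Not all that is in view belongs to the job. What is shaped like the part that bears level_mid but purple is not meant.

How it is judged:
On the way, in this order (a step that is already met when the one before it is completed fails the run):
1. the wedge's thin end is under the low foot, past its centre (x of wedge_tip in the frame of foot above 0 m and y of wedge_tip in the frame of foot between -0.025 and 0.025 m and height (world z) of wedge_tip below 0.012 m), for 0.1 s.
2. with the level on the plate and the gripper touching nothing, the bead rests between the lines (value of joint bead between -0.0045 and 0.0045 m and contact force between the fingers and anything else below 0.2 N and z of level_mid in the frame of foot between 0.038 and 0.047 m and y of level_mid in the frame of foot between -0.26 and -0.06 m and angle between foot's own z axis and vertical below 0.022 rad), for 0.4 s.
At the end, for the whole second after the job is handed in: The stand's plate is level within 1.26 degrees, held up by the wedge, whose thin end lies flat on the bench at least 30 mm past the foot's centre and within 35 mm of it sideways; the level is in its case, either end first, its inner end within 7 mm of the closed end (angle between foot's own z axis and vertical below 0.022 rad and x of wedge_tip in the frame of foot above 0.03 m and y of wedge_tip in the frame of foot between -0.035 and 0.035 m and height (world z) of wedge_tip below 0.012 m and x of level_mid in the frame of case_mouth between 0.008 and 0.02 m and y of level_mid in the frame of case_mouth between -0.006 and 0.006 m and z of level_mid in the frame of case_mouth between -0.006 and 0.008 m and angle between the x axis of level_mid and the x axis of case_mouth, either way round below 0.12 rad); the robot touches nothing.
It fails at once if the beaker or the bottle was pushed away or tipped (distance of any of beaker, reagent from where it was at the start of the episode above 0.03 m or angle between any of beaker, reagent's own z axis and vertical above 0.35 rad).
It also fails if it takes over 61 s, if anything falls off the work surface, if the arm or the gripper's body presses on something with over 40 N, if the wrist force passes 120 N, or if a joint passes its speed limit or range.

## Working session

There is one attempt and no reset: what is moved stays moved. The work goes in short steps, Python scripts to look and compute and a tool call to move; the robot and the scene stay as the last step left them, time stands still between calls to the robot, and variables do not carry over. Pictures are saved under pics/ and viewed, at most 10 in all, crops included, and the job is handed in when it is done.

Besides the shell and the picture viewer there is one more tool, called after "Call:" in YAML: its name, and indented under it one key for each argument. arm_command: Moves the arm, as the interface text tells. Its arguments: {"type":"object","properties":{"rows":{"type":"array"},"grip_force":{"type":"number"}},"required":["rows"]}

```bash
mkdir -p pics; ls
cat > h.py <<'E'
import numpy as np, cv2
from scipy.spatial.transform import Rotation as R
from bench import r
def grab(n,save=None):
    f=r.grab_frame(n)
    np.savez('%s.npz'%n,**{k:f[k] for k in f})
    if save: cv2.imwrite('pics/'+save,f['frame'][:,:,::-1])
    return f
def cloud(f):
    d=f['depth'];v,u=np.mgrid[:d.shape[0],:d.shape[1]]
    K=f['K'];p=np.stack([(u-K[0,2])/K[0,0]*d,(v-K[1,2])/K[1,1]*d,d],-1)
    T=f['world_from_camera'];return p@T[:3,:3].T+T[:3,3]
E
python3 - <<'E'
from h import *
o=r.get_obs();print(o)
for n in('scene','side'):
    f=grab(n,n+'0.png');print(n,f['world_from_camera'].round(3).tolist())
E
```

```text
pics
{'clock': 0.0, 'joints': array([ 1.08986744,  0.47785242,  0.02237913,  1.5564481 , -0.01150849,
        1.10932666, -0.08308154]), 'qvel': array([-1.34761286e-03,  4.53662792e-05, -9.25104325e-04, -4.08473115e-04,
       -1.70052151e-04, -1.02984546e-03,  1.89596999e-04]), 'tau': array([ 1.18971661e-04, -5.96450758e+01,  1.60800118e+00, -2.81193888e+01,
        1.24398016e-02,  9.30284295e-03, -5.68976930e-05]), 'tcp_pos': array([ 0.24563107, -0.62811381,  0.2492928 ]), 'orientation': array([-3.08535812e+00, -5.81913616e-01,  7.90560221e-04]), 'contact_force': array([ 0.22451835,  0.32094215, -0.30303532]), 'moment': array([ 0.00722564,  0.02586153, -0.02167409]), 'gripper_force': 0.0, 'grip_width': 0.08538790674737941}
scene [[0.213, 0.796, -0.567, 1.614], [0.977, -0.181, 0.114, -0.176], [-0.012, -0.578, -0.816, 1.515], [0.0, 0.0, 0.0, 1.0]]
side [[-0.995, -0.07, 0.067, 0.53], [-0.097, 0.736, -0.67, 0.833], [-0.003, -0.674, -0.739, 0.998], [0.0, 0.0, 0.0, 1.0]]
```

View pics/scene0.png

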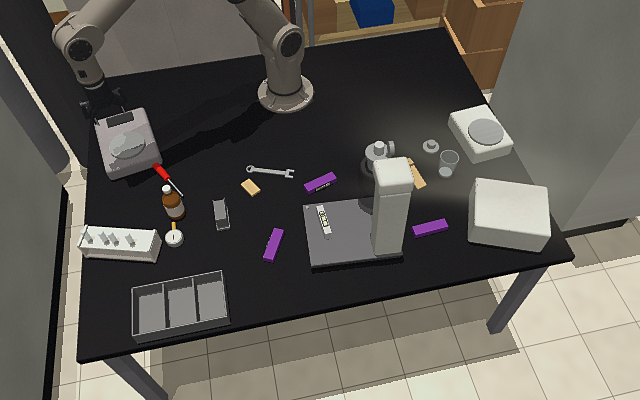

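View pics/side0.png

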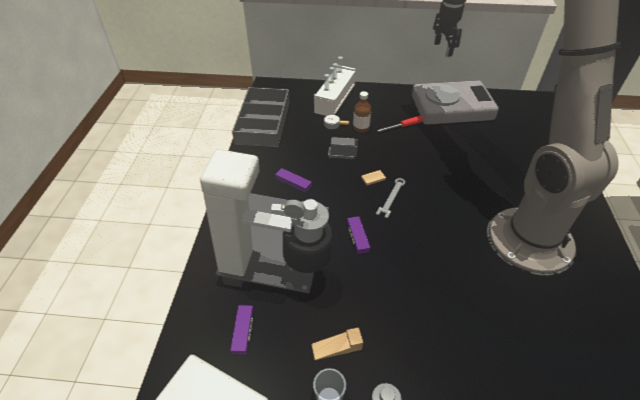

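Scene: the level is at (323,220) on the grey plate. Purple look-alikes are at (320,182), (273,244) and (430,228). The case is at (221,213), bottle (172,203), beaker (449,163). The wedge is at (416,172), and a small wooden block at (250,187) is a decoy. Side: the wedge is at (338,343) with its lug at (355,338), and the beaker is at (329,385). I choose the aluminium level and the left wedge. Next I'll measure them.

```bash
cat > m1.py <<'E'
from h import *
def ld(n): return dict(np.load(n+'.npz'))
s=ld('scene');d=ld('side');Ps=cloud(s);Pd=cloud(d)
def box(f,P,u0,u1,v0,v1): return f['frame'][v0:v1,u0:u1].reshape(-1,3).astype(int),P[v0:v1,u0:u1].reshape(-1,3)
# wedge
c,p=box(d,Pd,300,375,320,365)
m=(c[:,0]>c[:,2]+40)&(c[:,0]>110)&(p[:,2]>-.01)
w=p[m];print('wedge n',len(w),w.min(0).round(3),w.max(0).round(3))
rect=cv2.minAreaRect(w[:,:2].astype(np.float32)*1000);print(rect,cv2.boxPoints(rect).round())
top=w[w[:,2]>.034];rt=cv2.minAreaRect(top[:,:2].astype(np.float32)*1000);print('lug top',len(top),top.mean(0),rt)
# plate
c,p=box(s,Ps,300,410,195,272)
g=(abs(c[:,0]-c[:,2])<25)&(p[:,2]>.01)&(p[:,2]<.05);q=p[g]
A=np.c_[q[:,:2],np.ones(len(q))];k=np.linalg.lstsq(A,q[:,2],rcond=None)[0]
for _ in range(5):
    e=abs(A@k-q[:,2])<.003;k=np.linalg.lstsq(A[e],q[e,2],rcond=None)[0]
print('plate',k,e.sum(),'tilt',np.degrees(np.hypot(k[0],k[1])),'downdir',np.degrees(np.arctan2(k[1],k[0])))
rq=cv2.minAreaRect(q[e][:,:2].astype(np.float32)*1000);print(rq,cv2.boxPoints(rq).round())
# level
lv=(p[:,2]-(np.c_[p[:,:2],np.ones(len(p))]@k));
c2,p2=box(s,Ps,310,336,200,240);h=p2[:,2]-np.c_[p2[:,:2],np.ones(len(p2))]@k
t=p2[(h>.03)&(h<.042)];print('level top',len(t),t.mean(0),cv2.minAreaRect(t[:,:2].astype(np.float32)*1000))
# case
c3,p3=box(s,Ps,205,236,190,235)
cc=p3[(p3[:,2]>.05)&(p3[:,2]<.075)];rc=cv2.minAreaRect(cc[:,:2].astype(np.float32)*1000);print('case',len(cc),cc.mean(0),cc[:,2].max(),rc,cv2.boxPoints(rc).round())
# drum etc
c4,p4=box(d,Pd,275,340,210,290);b=p4[(p4[:,2]>.1)&(p4[:,2]<.3)]
print('drum',b.min(0),b.max(0))
c5,p5=box(d,Pd,312,348,368,400);b=p5[(p5[:,2]>.02)];print('beaker',b.min(0),b.max(0))
c6,p6=box(s,Ps,160,186,184,222);b=p6[(p6[:,2]>.03)];print('bottle',b.min(0),b.max(0))
for n,x0,v in(('scene',s,(205,185,420,275)),('side',d,(205,180,375,370))):
    a,b0,c_,d_=v;im=cv2.resize(x0['frame'][b0:d_,a:c_,::-1],None,fx=3,fy=3,interpolation=2);cv2.imwrite(f'pics/{n}crop.png',im);print(im.shape)
E
python3 m1.py
```

```text
wedge n 880 [ 0.476  0.33  -0.002] [0.596 0.833 0.998]
((559.684326171875, 575.48388671875), (504.903564453125, 118.17576599121094), 83.46226501464844) [[472. 331.]
 [590. 318.]
 [647. 820.]
 [530. 833.]]
lug top 220 [0.49849875 0.38130506 0.06192707] ((503.4525146484375, 590.7145385742188), (485.89019775390625, 39.015132904052734), 88.40274810791016)
plate [ 0.06639533 -0.00616782 -0.00848095] 2338 tilt 3.820550832050685 downdir -5.307284008644664
((733.336181640625, 96.59827423095703), (299.0545959472656, 252.55763244628906), 85.35469055175781) [[595. -42.]
 [847. -63.]
 [871. 235.]
 [620. 256.]]
level top 200 [0.70168809 0.01161803 0.07455397] ((697.5899047851562, 11.88492202758789), (121.67652893066406, 24.490211486816406), 1.9593838453292847)
case 230 [ 0.57357349 -0.32200982  0.05755425] 0.06668096259751799 ((570.4010620117188, -322.26263427734375), (39.64070129394531, 89.90914916992188), 89.06477355957031) [[ 525. -341.]
 [ 615. -343.]
 [ 616. -303.]
 [ 526. -302.]]
drum [0.56408125 0.17196113 0.12663907] [0.69977974 0.26844876 0.29986528]
beaker [0.5127806  0.47039963 0.0201551 ] [0.57898942 0.83302149 0.99834747]
bottle [ 0.48817821 -0.5060924   0.03021832] [ 1.61386267 -0.17610697  1.51488335]
(270, 645, 3)
(570, 510, 3)
```

```bash
cat > m2.py <<'E'
from m1 import *
print('=====')
w=w[w[:,2]<.06]
rect=cv2.minAreaRect(w[:,:2].astype(np.float32)*1000);print(len(w),rect,cv2.boxPoints(rect).round())
top=w[w[:,2]>.034];rt=cv2.minAreaRect(top[:,:2].astype(np.float32)*1000);print('lug top',len(top),top.mean(0),rt)
# drum circle: dark points radius
c4,p4=box(d,Pd,275,345,205,285);b=p4[(p4[:,2]>.14)&(p4[:,2]<.225)&(c4.max(1)<70)]
def circ(b):
    A=np.c_[2*b[:,:2],np.ones(len(b))];x=np.linalg.lstsq(A,(b[:,:2]**2).sum(1),rcond=None)[0];return x[:2],np.sqrt(x[2]+x[0]**2+x[1]**2)
print('drum',len(b),b.min(0),b.max(0),circ(b[b[:,2]<.2]))
c5,p5=box(d,Pd,312,348,368,400);b=p5[(p5[:,2]>.02)&(p5[:,2]<.12)];print('beaker',b.min(0),b.max(0))
c6,p6=box(s,Ps,160,186,184,222);b=p6[(p6[:,2]>.03)&(p6[:,2]<.2)];print('bottle',b.min(0),b.max(0))
E
python3 m2.py | sed -n '/=====/,$p'
```

```text
=====
875 ((535.1398315429688, 375.0594177246094), (125.08270263671875, 54.451324462890625), 19.03278160095215) [[467. 380.]
 [485. 329.]
 [603. 370.]
 [585. 421.]]
lug top 215 [0.49777258 0.37080002 0.04014985] ((497.8424987792969, 369.3603820800781), (29.707199096679688, 40.97843551635742), 18.606754302978516)
drum 1560 [0.56408125 0.17196113 0.14007327] [0.68106182 0.2675574  0.22399216] (array([0.62502836, 0.20599005]), np.float64(0.05958252356787885))
beaker [0.5127806  0.47039963 0.0201551 ] [0.57898942 0.53525179 0.09411684]
bottle [ 0.48817821 -0.5060924   0.03021832] [ 0.54694669 -0.44540445  0.15516134]
```

View pics/scenecrop.png

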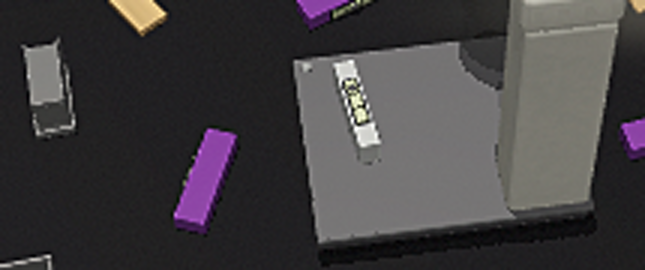

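View pics/sidecrop.png

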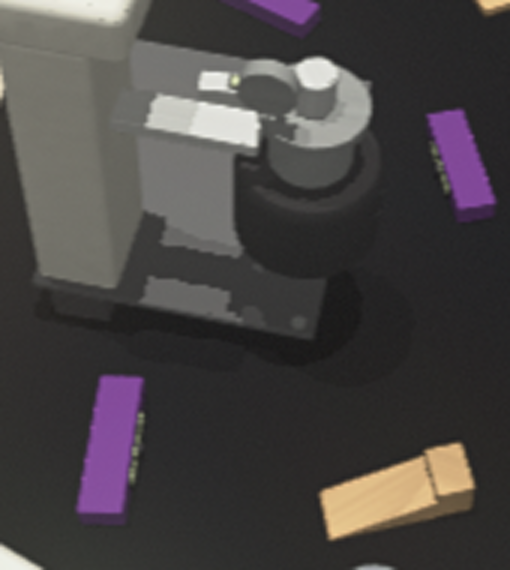

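Scene crop: the level's tube and lines are at about (355,97), and the case is at (45,85) with a dark end at (52,130). Side crop: the wedge's lug is at (450,468), its thin end at (325,515), and the drum is above the foot. Next: which end of the case is open, and a helper for poses.

```bash
cat >> h.py <<'E'
def obsT():
    o=r.get_obs();T=np.eye(4);T[:3,:3]=R.from_rotvec(o['orientation']).as_matrix();T[:3,3]=o['tcp_pos'];return T
def pose(p,yaw,lean,flip=0):
    """tool z leans forward along heading yaw (deg) by lean from down; tool y across."""
    a=np.radians(yaw);l=np.radians(lean)
    h=np.array([np.cos(a),np.sin(a),0]);s=np.array([-np.sin(a),np.cos(a),0])
    z=np.sin(l)*h-np.cos(l)*np.array([0,0,1]);y=-s if not flip else s;x=np.cross(y,z)
    T=np.eye(4);T[:3,:3]=np.c_[x,y,z];T[:3,3]=p;return T
from scipy.linalg import logm,expm
def plan(T0,T1,n=None,vmax=.04,wmax=7.):
    D=np.linalg.inv(T0)@T1;L=np.real(logm(D))
    if n is None:
        rv=np.degrees(np.linalg.norm(R.from_matrix(D[:3,:3]).as_rotvec()))
        n=int(np.ceil(max(np.linalg.norm(L[:3,3])/vmax,rv/wmax,1)))
    S=expm(L/n);w=np.degrees(R.from_matrix(S[:3,:3]).as_rotvec())
    print('n',n,'row xyz mm',(S[:3,3]*1000).round(1),'turn',w.round(2))
    T=T0.copy();out=[]
    for i in range(n): T=T@S;out.append(T[:3,3].round(3).tolist())
    print(out[::max(1,n//8)]);return n
E
python3 - <<'E'
from h import *
T=obsT();print(T.round(3))
T1=pose([.437,.35,.105],18.6,40);T2=pose([.437,.35,.105],18.6,40,1)
for t in(T1,T2): print(np.degrees(np.linalg.norm(R.from_matrix(T[:3,:3].T@t[:3,:3]).as_rotvec())),t.round(3).tolist())
f=dict(np.load('side.npz'));P=cloud(f)
cv2.imwrite('pics/case.png',cv2.resize(f['frame'][130:165,320:368,::-1],None,fx=12,fy=12,interpolation=cv2.INTER_CUBIC))
p=P[130:165,320:368].reshape(-1,3)
for x in np.arange(.515,.63,.01):
    q=p[(abs(p[:,0]-x)<.005)&(abs(p[:,1]+.322)<.035)]
    q=q[q[:,2]<.1];print(round(x,3),len(q),[ (round(float(y),2),round(float(np.median(q[abs(q[:,1]-y)<.005][:,2])),3)) for y in np.arange(-.35,-.29,.01) if (abs(q[:,1]-y)<.005).any()])
E
```

```text
[[ 0.931  0.364 -0.001  0.246]
 [ 0.364 -0.931  0.002 -0.628]
 [-0.    -0.002 -1.     0.249]
 [ 0.     0.     0.     1.   ]]
40.1003098960255 [[0.726, 0.319, 0.609, 0.437], [0.244, -0.948, 0.205, 0.35], [0.643, -0.0, -0.766, 0.105], [0.0, 0.0, 0.0, 1.0]]
177.4444112952308 [[-0.726, -0.319, 0.609, 0.437], [-0.244, 0.948, 0.205, 0.35], [-0.643, 0.0, -0.766, 0.105], [0.0, 0.0, 0.0, 1.0]]
0.515 36 [(-0.35, 0.0), (-0.34, 0.001), (-0.33, 0.0), (-0.32, -0.0), (-0.31, -0.0), (-0.3, -0.0)]
0.525 66 [(-0.35, 0.042), (-0.34, 0.041), (-0.31, 0.014), (-0.3, 0.026)]
0.535 68 [(-0.34, 0.06), (-0.33, 0.059), (-0.32, 0.058), (-0.31, 0.045), (-0.3, 0.019)]
0.545 69 [(-0.35, 0.054), (-0.34, 0.058), (-0.33, 0.06), (-0.32, 0.058), (-0.31, 0.054), (-0.3, 0.023)]
0.555 70 [(-0.34, 0.059), (-0.33, 0.059), (-0.32, 0.058), (-0.31, 0.048), (-0.3, 0.026)]
0.565 68 [(-0.34, 0.058), (-0.33, 0.06), (-0.32, 0.058), (-0.31, 0.047), (-0.3, 0.03)]
0.575 65 [(-0.34, 0.057), (-0.33, 0.059), (-0.32, 0.059), (-0.31, 0.04), (-0.3, 0.027)]
0.585 67 [(-0.34, 0.059), (-0.33, 0.058), (-0.32, 0.061), (-0.31, 0.054), (-0.3, 0.023)]
0.595 71 [(-0.34, 0.059), (-0.33, 0.06), (-0.32, 0.059), (-0.31, 0.052), (-0.3, 0.024)]
0.605 70 [(-0.34, 0.059), (-0.33, 0.057), (-0.32, 0.059), (-0.31, 0.054), (-0.3, 0.022)]
0.615 31 [(-0.35, 0.003), (-0.34, 0.009), (-0.33, 0.01), (-0.32, 0.012), (-0.31, 0.012), (-0.3, 0.006)]
0.625 35 [(-0.35, -0.002), (-0.34, 0.001), (-0.33, -0.0), (-0.32, -0.002), (-0.31, 0.001), (-0.3, 0.001)]
```

View pics/case.png

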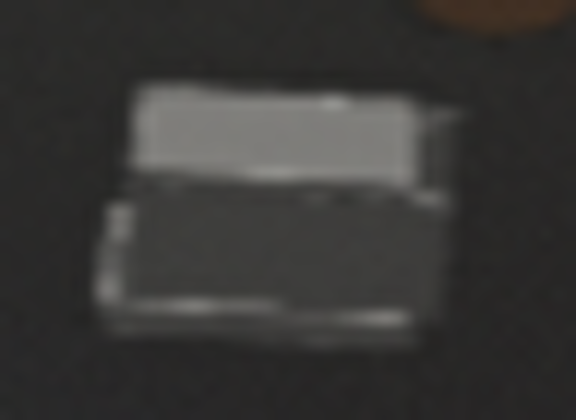

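Run:
```python
from h import *
f=dict(np.load('scene.npz'));P=cloud(f)
for v in range(196,234,2):
    print(v,[tuple((P[v,u]*1000).astype(int)) for u in (215,218,221,224,227)])
w=grab('wrist','wrist0.png');print(w['world_from_camera'].round(2).tolist())
d=dict(np.load('side.npz'));Pd=cloud(d)
q=np.r_[Pd[130:165,320:368].reshape(-1,3),P[190:235,205:236].reshape(-1,3)]
for lo,hi in((.515,.521),(.521,.527),(.527,.533),(.609,.613),(.613,.617),(.617,.621)):
    g=q[(q[:,0]>lo)&(q[:,0]<hi)&(q[:,2]>.01)&(q[:,2]<.1)&(abs(q[:,1]+.32)<.05)]
    print(lo,sorted([tuple((a[1:]*1000).astype(int)) for a in g])[::3])
```

```text
196 [(np.int64(470), np.int64(-337), np.int64(1)), (np.int64(476), np.int64(-326), np.int64(7)), (np.int64(473), np.int64(-316), np.int64(0)), (np.int64(475), np.int64(-305), np.int64(0)), (np.int64(478), np.int64(-295), np.int64(0))]
198 [(np.int64(480), np.int64(-337), np.int64(4)), (np.int64(480), np.int64(-327), np.int64(0)), (np.int64(481), np.int64(-317), np.int64(-1)), (np.int64(526), np.int64(-301), np.int64(56)), (np.int64(485), np.int64(-296), np.int64(-2))]
200 [(np.int64(488), np.int64(-338), np.int64(2)), (np.int64(533), np.int64(-322), np.int64(59)), (np.int64(534), np.int64(-312), np.int64(57)), (np.int64(527), np.int64(-303), np.int64(46)), (np.int64(496), np.int64(-296), np.int64(1))]
202 [(np.int64(536), np.int64(-333), np.int64(56)), (np.int64(538), np.int64(-323), np.int64(55)), (np.int64(542), np.int64(-313), np.int64(57)), (np.int64(546), np.int64(-303), np.int64(60)), (np.int64(506), np.int64(-297), np.int64(1))]
204 [(np.int64(542), np.int64(-334), np.int64(52)), (np.int64(546), np.int64(-324), np.int64(54)), (np.int64(549), np.int64(-314), np.int64(56)), (np.
[... 4996 characters left out ...]
np.int64(52)), (np.int64(-309), np.int64(19)), (np.int64(-308), np.int64(27)), (np.int64(-306), np.int64(21)), (np.int64(-306), np.int64(60)), (np.int64(-305), np.int64(43)), (np.int64(-303), np.int64(14)), (np.int64(-303), np.int64(44)), (np.int64(-301), np.int64(54))]
0.613 [(np.int64(-340), np.int64(61)), (np.int64(-337), np.int64(22)), (np.int64(-335), np.int64(12)), (np.int64(-329), np.int64(65)), (np.int64(-324), np.int64(35)), (np.int64(-320), np.int64(41)), (np.int64(-318), np.int64(12)), (np.int64(-311), np.int64(14)), (np.int64(-307), np.int64(38)), (np.int64(-301), np.int64(13))]
0.617 [(np.int64(-342), np.int64(10)), (np.int64(-326), np.int64(10)), (np.int64(-312), np.int64(11))]
```

View pics/wrist0.png

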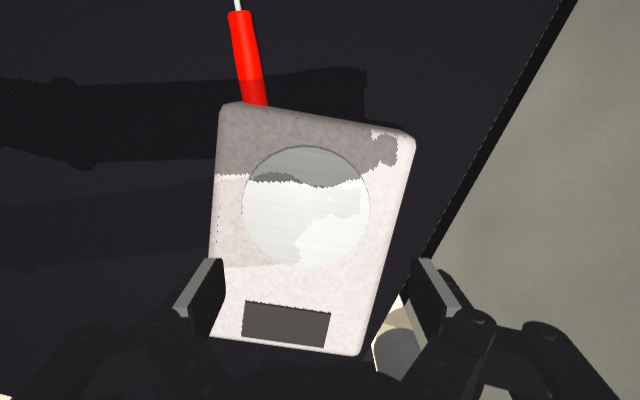

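Side view of the case: closed face flat at x=0.611, roof from 0.53, and flared walls at x≈0.52. So the mouth faces the robot (mouth x≈0.531, y≈-0.322). The wrist view shows only the balance and the screwdriver. Candidates: wedge is side (338,343), not the block at (373,177); level is scene (323,220), not the purple ones. The crops confirmed both. Moving to the pre-grasp.

Run:
```python
from h import *
T=obsT()
A=pose([.40,-.1,.27],0,20);T1=pose([.435,.349,.107],18.6,40)
plan(T,A);plan(A,T1)
```

```text
n 14 row xyz mm [ 18.5 -35.    1.2] turn [-0.27  1.41  1.51]
[[0.25, -0.589, 0.248], [0.256, -0.55, 0.248], [0.262, -0.511, 0.247], [0.27, -0.472, 0.247], [0.279, -0.433, 0.247], [0.289, -0.395, 0.248], [0.299, -0.357, 0.249], [0.311, -0.319, 0.25], [0.323, -0.282, 0.252], [0.337, -0.244, 0.255], [0.351, -0.208, 0.258], [0.367, -0.171, 0.261], [0.383, -0.135, 0.265], [0.4, -0.1, 0.27]]
n 12 row xyz mm [  0.6 -36.5  16.4] turn [ 0.78  1.65 -1.35]
[[0.406, -0.064, 0.255], [0.412, -0.027, 0.24], [0.417, 0.01, 0.225], [0.421, 0.047, 0.211], [0.425, 0.084, 0.197], [0.429, 0.122, 0.184], [0.431, 0.16, 0.17], [0.433, 0.197, 0.157], [0.435, 0.235, 0.144], [0.435, 0.273, 0.132], [0.436, 0.311, 0.119], [0.435, 0.349, 0.107]]
```

Call:
arm_command:
  rows:
    - {"fingers": 1, "x": 0.0185, "y": -0.035, "z": 0.0012, "ax": -0.27, "ay": 1.41, "az": 1.51}
    - {"fingers": 1, "x": 0.0185, "y": -0.035, "z": 0.0012, "ax": -0.27, "ay": 1.41, "az": 1.51}
    - {"fingers": 1, "x": 0.0185, "y": -0.035, "z": 0.0012, "ax": -0.27, "ay": 1.41, "az": 1.51}
    - {"fingers": 1, "x": 0.0185, "y": -0.035, "z": 0.0012, "ax": -0.27, "ay": 1.41, "az": 1.51}
    - {"fingers": 1, "x": 0.0185, "y": -0.035, "z": 0.0012, "ax": -0.27, "ay": 1.41, "az": 1.51}
    - {"fingers": 1, "x": 0.0185, "y": -0.035, "z": 0.0012, "ax": -0.27, "ay": 1.41, "az": 1.51}
    - {"fingers": 1, "x": 0.0185, "y": -0.035, "z": 0.0012, "ax": -0.27, "ay": 1.41, "az": 1.51}
    - {"fingers": 1, "x": 0.0185, "y": -0.035, "z": 0.0012, "ax": -0.27, "ay": 1.41, "az": 1.51}
    - {"fingers": 1, "x": 0.0185, "y": -0.035, "z": 0.0012, "ax": -0.27, "ay": 1.41, "az": 1.51}
    - {"fingers": 1, "x": 0.0185, "y": -0.035, "z": 0.0012, "ax": -0.27, "ay": 1.41, "az": 1.51}

```text
clock: 0.98
tcp_pos: [0.3365, -0.2426, 0.2548]
orientation: [3.112, 0.165, 0.393]
contact_force: [0.4, -0.2, -0.2]
grip_width: 0.0857
gripper_force: 0.0
```

Call:
arm_command:
  rows:
    - {"fingers": 1, "x": 0.0185, "y": -0.035, "z": 0.0012, "ax": -0.27, "ay": 1.41, "az": 1.51}
    - {"fingers": 1, "x": 0.0185, "y": -0.035, "z": 0.0012, "ax": -0.27, "ay": 1.41, "az": 1.51}
    - {"fingers": 1, "x": 0.0185, "y": -0.035, "z": 0.0012, "ax": -0.27, "ay": 1.41, "az": 1.51}
    - {"fingers": 1, "x": 0.0185, "y": -0.035, "z": 0.0012, "ax": -0.27, "ay": 1.41, "az": 1.51}

```text
clock: 1.32
tcp_pos: [0.3994, -0.098, 0.2699]
orientation: [3.092, -0.002, 0.547]
contact_force: [1.1, -0.8, -0.2]
grip_width: 0.0854
gripper_force: 0.0
```

Run:
```python
from h import *
T=obsT();print(r.get_obs()['clock'],T.round(3).tolist(),r.get_obs()['joints'].round(2))
T1=pose([.435,.349,.107],18.6,40)
plan(T,T1)
```

```text
1.3167 [[0.939, -0.002, 0.343, 0.399], [-0.001, -1.0, -0.001, -0.098], [0.343, 0.001, -0.939, 0.27], [0.0, 0.0, 0.0, 1.0]] [ 0.67 -0.14 -0.49  2.3  -0.21  0.64 -1.24]
n 12 row xyz mm [  0.6 -36.3  16.3] turn [ 0.79  1.65 -1.35]
[[0.406, -0.062, 0.255], [0.411, -0.025, 0.24], [0.416, 0.012, 0.225], [0.421, 0.048, 0.211], [0.425, 0.086, 0.197], [0.428, 0.123, 0.184], [0.431, 0.16, 0.17], [0.433, 0.198, 0.157], [0.435, 0.236, 0.144], [0.435, 0.273, 0.132], [0.436, 0.311, 0.119], [0.435, 0.349, 0.107]]
```

Call:
arm_command:
  rows:
    - {"x": 0.0006, "y": -0.0363, "z": 0.0163, "ax": 0.79, "ay": 1.65, "az": -1.35, "fingers": 1}
    - {"x": 0.0006, "y": -0.0363, "z": 0.0163, "ax": 0.79, "ay": 1.65, "az": -1.35, "fingers": 1}
    - {"x": 0.0006, "y": -0.0363, "z": 0.0163, "ax": 0.79, "ay": 1.65, "az": -1.35, "fingers": 1}
    - {"x": 0.0006, "y": -0.0363, "z": 0.0163, "ax": 0.79, "ay": 1.65, "az": -1.35, "fingers": 1}
    - {"x": 0.0006, "y": -0.0363, "z": 0.0163, "ax": 0.79, "ay": 1.65, "az": -1.35, "fingers": 1}
    - {"x": 0.0006, "y": -0.0363, "z": 0.0163, "ax": 0.79, "ay": 1.65, "az": -1.35, "fingers": 1}
    - {"x": 0.0006, "y": -0.0363, "z": 0.0163, "ax": 0.79, "ay": 1.65, "az": -1.35, "fingers": 1}
    - {"x": 0.0006, "y": -0.0363, "z": 0.0163, "ax": 0.79, "ay": 1.65, "az": -1.35, "fingers": 1}
    - {"x": 0.0006, "y": -0.0363, "z": 0.0163, "ax": 0.79, "ay": 1.65, "az": -1.35, "fingers": 1}
    - {"x": 0.0006, "y": -0.0363, "z": 0.0163, "ax": 0.79, "ay": 1.65, "az": -1.35, "fingers": 1}

```text
clock: 2.15
tcp_pos: [0.4238, 0.1079, 0.173]
orientation: [-3.032, -0.229, -0.738]
contact_force: [-0.1, 0.1, -0.1]
grip_width: 0.0853
gripper_force: 0.0
```

Run:
```python
from h import *
T=obsT();print(r.get_obs()['clock'],T[:3,3].round(3).tolist(),r.get_obs()['joints'].round(2))
T1=pose([.435,.349,.107],18.6,40);plan(T,T1)
plan(T1,pose([.498,.370,.028],18.6,40))
```

```text
2.15 [0.424, 0.108, 0.173] [ 0.49  0.12 -1.03  2.43  0.98  0.34 -2.82]
n 7 row xyz mm [  2.8 -33.4  12.6] turn [ 0.97  1.83 -1.12]
[[0.427, 0.142, 0.162], [0.43, 0.176, 0.152], [0.432, 0.21, 0.142], [0.434, 0.245, 0.133], [0.435, 0.279, 0.124], [0.435, 0.314, 0.115], [0.435, 0.349, 0.107]]
n 3 row xyz mm [ 0.   0.1 34.4] turn [-0. -0. -0.]
[[0.456, 0.356, 0.081], [0.477, 0.363, 0.054], [0.498, 0.37, 0.028]]
```

Run:
```python
from h import *
T=obsT();T1=pose([.45,.32,.20],18.6,12);plan(T,T1,9)
```

```text
n 9 row xyz mm [  8.8 -22.3  -0.3] turn [ 0.52 -1.68 -1.03]
[[0.428, 0.131, 0.177], [0.432, 0.154, 0.18], [0.436, 0.178, 0.184], [0.439, 0.201, 0.187], [0.442, 0.225, 0.19], [0.445, 0.249, 0.193], [0.447, 0.272, 0.195], [0.449, 0.296, 0.198], [0.45, 0.32, 0.2]]
```

Call:
arm_command:
  rows:
    - {"x": 0.0088, "y": -0.0223, "z": -0.0003, "ax": 0.52, "ay": -1.68, "az": -1.03, "fingers": 1}
    - {"x": 0.0088, "y": -0.0223, "z": -0.0003, "ax": 0.52, "ay": -1.68, "az": -1.03, "fingers": 1}
    - {"x": 0.0088, "y": -0.0223, "z": -0.0003, "ax": 0.52, "ay": -1.68, "az": -1.03, "fingers": 1}
    - {"x": 0.0088, "y": -0.0223, "z": -0.0003, "ax": 0.52, "ay": -1.68, "az": -1.03, "fingers": 1}
    - {"x": 0.0088, "y": -0.0223, "z": -0.0003, "ax": 0.52, "ay": -1.68, "az": -1.03, "fingers": 1}
    - {"x": 0.0088, "y": -0.0223, "z": -0.0003, "ax": 0.52, "ay": -1.68, "az": -1.03, "fingers": 1}
    - {"x": 0.0088, "y": -0.0223, "z": -0.0003, "ax": 0.52, "ay": -1.68, "az": -1.03, "fingers": 1}
    - {"x": 0.0088, "y": -0.0223, "z": -0.0003, "ax": 0.52, "ay": -1.68, "az": -1.03, "fingers": 1}
    - {"x": 0.0088, "y": -0.0223, "z": -0.0003, "ax": 0.52, "ay": -1.68, "az": -1.03, "fingers": 1}

```text
clock: 2.9
tcp_pos: [0.4485, 0.3237, 0.2004]
orientation: [-3.048, -0.51, -0.317]
contact_force: [0.1, 0.2, -0.5]
grip_width: 0.0858
gripper_force: 0.0
```

Run:
```python
from h import *
T=obsT();print(r.get_obs()['clock'],T[:3,3].round(3).tolist(),r.get_obs()['joints'].round(2))
G=np.array([.494,.3685,.028]);
h=np.r_[np.sin(np.radians(36))*np.r_[np.cos(.3246),np.sin(.3246)],-np.cos(np.radians(36))]
P=pose(G-.07*h,18.6,36);plan(T,P);print(P[:3,3])
```

```text
2.9 [0.449, 0.324, 0.2] [ 0.13  0.48 -1.14  1.99  0.73  0.89 -2.63]
n 4 row xyz mm [-6.6 -7.  28.7] turn [-0.05  6.03  0.08]
[[0.446, 0.33, 0.171], [0.446, 0.338, 0.142], [0.449, 0.346, 0.113], [0.455, 0.355, 0.085]]
[0.45500369 0.35537765 0.08463119]
```

Call:
arm_command:
  rows:
    - {"az": -7, "fingers": 1}
    - {"az": -7, "fingers": 1}
    - {"az": -7, "fingers": 1}
    - {"az": -7, "fingers": 1}
    - {"az": -7, "fingers": 1}
    - {"az": -7, "fingers": 1}
    - {"az": -7, "fingers": 1}
    - {"az": -7, "fingers": 1}
    - {"az": -7, "fingers": 1}
    - {"az": -7, "fingers": 1}

```text
validation failed for argument at $.ro...
```

Call:
arm_command:
  rows:
    - {"az": -7, "fingers": 1}
    - {"az": -7, "fingers": 1}
    - {"az": -7, "fingers": 1}
    - {"az": -7, "fingers": 1}
    - {"az": -7, "fingers": 1}
    - {"az": -7, "fingers": 1}
    - {"az": -7, "fingers": 1}
    - {"az": -7, "fingers": 1}
    - {"az": -7, "fingers": 1}
    - {"az": -7, "fingers": 1}

```text
validation failed for argument at $.ro...
```

Call:
arm_command:
  rows:
    - {"az": -7, "fingers": 1}
    - {"az": -7, "fingers": 1}
    - {"az": -7, "fingers": 1}
    - {"az": -7, "fingers": 1}
    - {"az": -7, "fingers": 1}

```text
validation failed for argument at $.ro...
```

Run:
```python
from h import *
T=obsT();print(r.get_obs()['clock'],T[:3,3].round(3).tolist(),r.get_obs()['joints'].round(2))
G=np.array([.494,.3685,.028]);
h=np.r_[np.sin(np.radians(36))*np.r_[np.cos(.3246),np.sin(.3246)],-np.cos(np.radians(36))]
P=pose(G-.07*h,18.6,36,1);plan(T,P);print(P[:3,3]);plan(P,pose(G,18.6,36,1))
```

```text
2.9 [0.449, 0.324, 0.2] [ 0.13  0.48 -1.14  1.99  0.73  0.89 -2.63]
n 26 row xyz mm [ 2.4 -2.   3.9] turn [-1.44 -0.01 -6.76]
[[0.451, 0.327, 0.197], [0.456, 0.336, 0.186], [0.459, 0.345, 0.175], [0.46, 0.353, 0.162], [0.459, 0.359, 0.148], [0.457, 0.362, 0.134], [0.455, 0.363, 0.119], [0.454, 0.361, 0.104], [0.454, 0.357, 0.089]]
[0.45500369 0.35537765 0.08463119]
n 2 row xyz mm [ 0. -0. 35.] turn [ 0. -0.  0.]
[[0.475, 0.362, 0.056], [0.494, 0.369, 0.028]]
```

The rows need all their fields. I'll combine the half turn with the approach.

Call:
arm_command:
  rows:
    - {"x": 0.0024, "y": -0.002, "z": 0.0039, "ax": -1.44, "ay": 0, "az": -6.76, "fingers": 1}
    - {"x": 0.0024, "y": -0.002, "z": 0.0039, "ax": -1.44, "ay": 0, "az": -6.76, "fingers": 1}
    - {"x": 0.0024, "y": -0.002, "z": 0.0039, "ax": -1.44, "ay": 0, "az": -6.76, "fingers": 1}
    - {"x": 0.0024, "y": -0.002, "z": 0.0039, "ax": -1.44, "ay": 0, "az": -6.76, "fingers": 1}
    - {"x": 0.0024, "y": -0.002, "z": 0.0039, "ax": -1.44, "ay": 0, "az": -6.76, "fingers": 1}
    - {"x": 0.0024, "y": -0.002, "z": 0.0039, "ax": -1.44, "ay": 0, "az": -6.76, "fingers": 1}
    - {"x": 0.0024, "y": -0.002, "z": 0.0039, "ax": -1.44, "ay": 0, "az": -6.76, "fingers": 1}
    - {"x": 0.0024, "y": -0.002, "z": 0.0039, "ax": -1.44, "ay": 0, "az": -6.76, "fingers": 1}
    - {"x": 0.0024, "y": -0.002, "z": 0.0039, "ax": -1.44, "ay": 0, "az": -6.76, "fingers": 1}
    - {"x": 0.0024, "y": -0.002, "z": 0.0039, "ax": -1.44, "ay": 0, "az": -6.76, "fingers": 1}

```text
clock: 3.73
tcp_pos: [0.4597, 0.3519, 0.1619]
orientation: [2.05, 1.912, 0.325]
contact_force: [-0.4, 0.2, -0.0]
grip_width: 0.0851
gripper_force: 0.0
```

Call:
arm_command:
  rows:
    - {"x": 0.0024, "y": -0.002, "z": 0.0039, "ax": -1.44, "ay": 0, "az": -6.76, "fingers": 1}
    - {"x": 0.0024, "y": -0.002, "z": 0.0039, "ax": -1.44, "ay": 0, "az": -6.76, "fingers": 1}
    - {"x": 0.0024, "y": -0.002, "z": 0.0039, "ax": -1.44, "ay": 0, "az": -6.76, "fingers": 1}
    - {"x": 0.0024, "y": -0.002, "z": 0.0039, "ax": -1.44, "ay": 0, "az": -6.76, "fingers": 1}
    - {"x": 0.0024, "y": -0.002, "z": 0.0039, "ax": -1.44, "ay": 0, "az": -6.76, "fingers": 1}
    - {"x": 0.0024, "y": -0.002, "z": 0.0039, "ax": -1.44, "ay": 0, "az": -6.76, "fingers": 1}
    - {"x": 0.0024, "y": -0.002, "z": 0.0039, "ax": -1.44, "ay": 0, "az": -6.76, "fingers": 1}
    - {"x": 0.0024, "y": -0.002, "z": 0.0039, "ax": -1.44, "ay": 0, "az": -6.76, "fingers": 1}
    - {"x": 0.0024, "y": -0.002, "z": 0.0039, "ax": -1.44, "ay": 0, "az": -6.76, "fingers": 1}
    - {"x": 0.0024, "y": -0.002, "z": 0.0039, "ax": -1.44, "ay": 0, "az": -6.76, "fingers": 1}

```text
clock: 4.57
tcp_pos: [0.4543, 0.3616, 0.1138]
orientation: [0.538, 2.509, 0.226]
contact_force: [-0.0, -0.4, -0.2]
grip_width: 0.0852
gripper_force: 0.0
```

Run:
```python
from h import *
T=obsT();print(r.get_obs()['clock'],T[:3,3].round(3).tolist(),r.get_obs()['joints'].round(2))
G=np.array([.494,.3685,.028]);
h=np.r_[np.sin(np.radians(36))*np.r_[np.cos(.3246),np.sin(.3246)],-np.cos(np.radians(36))]
P=pose(G-.07*h,18.6,36,1);plan(T,P);print(P[:3,3]);plan(P,pose(G,18.6,36,1))
```

```text
4.5667 [0.454, 0.362, 0.114] [-0.15  0.69 -1.1   2.18  1.56  1.05 -1.08]
n 6 row xyz mm [ 2.5 -1.9  3.9] turn [-1.39 -0.01 -6.71]
[[0.454, 0.361, 0.109], [0.454, 0.36, 0.104], [0.454, 0.359, 0.099], [0.454, 0.358, 0.094], [0.454, 0.357, 0.089], [0.455, 0.355, 0.085]]
[0.45500369 0.35537765 0.08463119]
n 2 row xyz mm [ 0. -0. 35.] turn [ 0. -0.  0.]
[[0.475, 0.362, 0.056], [0.494, 0.369, 0.028]]
```

Call:
arm_command:
  rows:
    - {"x": 0.0025, "y": -0.0019, "z": 0.0039, "ax": -1.39, "ay": 0, "az": -6.71, "fingers": 1}
    - {"x": 0.0025, "y": -0.0019, "z": 0.0039, "ax": -1.39, "ay": 0, "az": -6.71, "fingers": 1}
    - {"x": 0.0025, "y": -0.0019, "z": 0.0039, "ax": -1.39, "ay": 0, "az": -6.71, "fingers": 1}
    - {"x": 0.0025, "y": -0.0019, "z": 0.0039, "ax": -1.39, "ay": 0, "az": -6.71, "fingers": 1}
    - {"x": 0.0025, "y": -0.0019, "z": 0.0039, "ax": -1.39, "ay": 0, "az": -6.71, "fingers": 1}
    - {"x": 0.0025, "y": -0.0019, "z": 0.0039, "ax": -1.39, "ay": 0, "az": -6.71, "fingers": 1}
    - {"x": 0, "y": 0, "z": 0, "ax": 0, "ay": 0, "az": 0, "fingers": 1}

```text
clock: 5.15
tcp_pos: [0.455, 0.3532, 0.0838]
orientation: [-0.404, 2.488, 0.129]
contact_force: [0.5, -1.1, 0.3]
grip_width: 0.0855
gripper_force: 0.0
```

Run:
```python
from h import *
T=obsT();print(r.get_obs()['clock'],T.round(3).tolist(),r.get_obs()['joints'].round(2))
f=grab('wrist','wrist1.png')
G=np.array([.494,.3685,.028]);plan(T,pose(G,18.6,36,1),3)
P=cloud(f);c=f['frame'].astype(int);m=(c[...,0]>c[...,2]+40)&(c[...,0]>110)&(P[...,2]>.03)&(P[...,2]<.06)&(f['depth']>0)
w=P[m];print(m.sum(),cv2.minAreaRect((w[:,:2]*1000).astype(np.float32)),w[:,2].mean())
```

```text
5.15 [[-0.769, -0.316, 0.556, 0.455], [-0.257, 0.949, 0.184, 0.353], [-0.586, -0.001, -0.81, 0.084], [0.0, 0.0, 0.0, 1.0]] [-0.11  0.69 -1.03  2.27  1.81  0.9  -0.56]
n 3 row xyz mm [-0.4  0.8 23.2] turn [-0.06 -0.05 -0.04]
[[0.468, 0.358, 0.065], [0.481, 0.363, 0.047], [0.494, 0.368, 0.028]]
2294 ((496.64251708984375, 366.8638916015625), (30.4221248626709, 39.734737396240234), 18.04373550415039) 0.03878446348192976
```

View pics/wrist1.png

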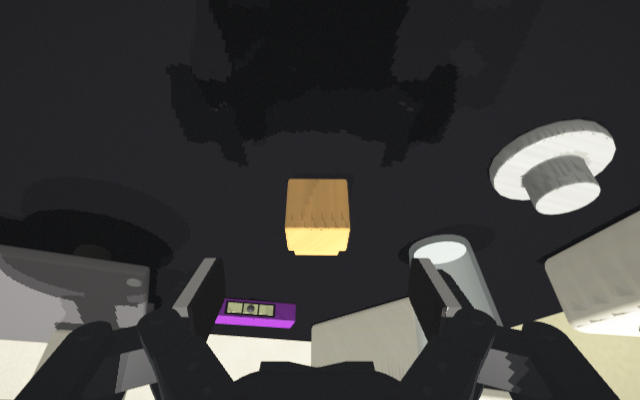

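The wrist view shows the lug centred between the fingers at (318,215), with the beaker clear at (445,250). Lug is at (0.497, 0.367), yaw 18°. Gripping.

Call:
arm_command:
  rows:
    - {"x": 0, "y": 0, "z": 0.023, "ax": 0, "ay": 0, "az": 0, "fingers": 1}
    - {"x": 0, "y": 0, "z": 0.023, "ax": 0, "ay": 0, "az": 0, "fingers": 1}
    - {"x": 0, "y": 0, "z": 0.022, "ax": 0, "ay": 0, "az": 0, "fingers": 1}
    - {"x": 0, "y": 0, "z": 0, "ax": 0, "ay": 0, "az": 0, "fingers": -1}
    - {"x": 0, "y": 0, "z": 0, "ax": 0, "ay": 0, "az": 0, "fingers": -1}
    - {"x": 0, "y": 0, "z": 0, "ax": 0, "ay": 0, "az": 0, "fingers": -1}
    - {"x": 0, "y": 0, "z": 0, "ax": 0, "ay": 0, "az": 0, "fingers": -1}
    - {"x": 0, "y": 0, "z": 0, "ax": 0, "ay": 0, "az": 0, "fingers": -1}
    - {"x": 0, "y": 0, "z": 0, "ax": 0, "ay": 0, "az": 0, "fingers": -1}
    - {"x": 0, "y": 0, "z": 0, "ax": 0, "ay": 0, "az": 0, "fingers": -1}
  grip_force: 50

```text
clock: 6.03
tcp_pos: [0.4922, 0.3684, 0.0314]
orientation: [-0.4, 2.485, 0.134]
contact_force: [-4.2, -1.4, 6.6]
grip_width: 0.0391
gripper_force: 51.4
```

Run:
```python
from h import *
T=obsT();print(r.get_obs()['joints'].round(2))
U=T.copy();U[2,3]+=.008
plan(T,U)
P=pose([.502,.205,.0395],-1.4,36,1);plan(U,P,10,)
plan(U,P,8)
```

```text
[-0.14  0.84 -0.95  2.2   1.95  0.93 -0.59]
n 1 row xyz mm [-4.7  0.  -6.5] turn [ 0. -0. -0.]
[[0.492, 0.368, 0.039]]
n 10 row xyz mm [  1.4 -16.4  -1. ] turn [1.17 0.   1.59]
[[0.496, 0.352, 0.039], [0.499, 0.336, 0.039], [0.501, 0.32, 0.039], [0.503, 0.304, 0.039], [0.504, 0.287, 0.039], [0.505, 0.271, 0.039], [0.505, 0.254, 0.039], [0.505, 0.238, 0.039], [0.504, 0.221, 0.039], [0.502, 0.205, 0.04]]
n 8 row xyz mm [  1.8 -20.4  -1.4] turn [1.47 0.   1.99]
[[0.497, 0.348, 0.039], [0.5, 0.328, 0.039], [0.503, 0.308, 0.039], [0.504, 0.287, 0.039], [0.505, 0.267, 0.039], [0.505, 0.246, 0.039], [0.504, 0.225, 0.039], [0.502, 0.205, 0.04]]
```

Call:
arm_command:
  rows:
    - {"x": -0.0047, "y": 0, "z": -0.0065, "ax": 0, "ay": 0, "az": 0, "fingers": -1}
    - {"x": 0.0014, "y": -0.0164, "z": -0.001, "ax": 1.17, "ay": 0, "az": 1.59, "fingers": -1}
    - {"x": 0.0014, "y": -0.0164, "z": -0.001, "ax": 1.17, "ay": 0, "az": 1.59, "fingers": -1}
    - {"x": 0.0014, "y": -0.0164, "z": -0.001, "ax": 1.17, "ay": 0, "az": 1.59, "fingers": -1}
    - {"x": 0.0014, "y": -0.0164, "z": -0.001, "ax": 1.17, "ay": 0, "az": 1.59, "fingers": -1}
    - {"x": 0.0014, "y": -0.0164, "z": -0.001, "ax": 1.17, "ay": 0, "az": 1.59, "fingers": -1}
    - {"x": 0.0014, "y": -0.0164, "z": -0.001, "ax": 1.17, "ay": 0, "az": 1.59, "fingers": -1}
    - {"x": 0.0014, "y": -0.0164, "z": -0.001, "ax": 1.17, "ay": 0, "az": 1.59, "fingers": -1}
    - {"x": 0.0014, "y": -0.0164, "z": -0.001, "ax": 1.17, "ay": 0, "az": 1.59, "fingers": -1}
    - {"x": 0.0014, "y": -0.0164, "z": -0.001, "ax": 1.17, "ay": 0, "az": 1.59, "fingers": -1}

```text
clock: 6.87
tcp_pos: [0.504, 0.2187, 0.0377]
orientation: [-0.007, 2.514, 0.002]
contact_force: [-0.0, -0.2, -1.0]
grip_width: 0.0397
gripper_force: 50.4
```

```bash
cat > wedge.py <<'E'
from h import *
f=grab('side');P=cloud(f);c=f['frame'].astype(int)
T=obsT();o=r.get_obs();print(o['clock'],T.round(3).tolist(),o['joints'].round(2),o['contact_force'].round(1))
hd=np.array([T[0,2],T[1,2]]);hd/=np.linalg.norm(hd);sd=np.array([-hd[1],hd[0]])
m=(c[...,0]>c[...,2]+35)&(c[...,0]>70)&(P[...,2]<.08)&(P[...,1]>.12)&(f['depth']>0)&(P[...,0]>.4)&(P[...,0]<.75)
w=P[m];q=w[:,:2]-T[:2,3];a=q@hd;b=q@sd
print('wedge pts',len(w),'along',a.min(),a.max(),'z range',w[:,2].min(),w[:,2].max())
for lo in np.arange(-.03,.12,.01):
    g=(a>lo)&(a<=lo+.01)
    if g.sum()>3: print(round(lo,3),g.sum(),'side',b[g].min().round(3),b[g].max().round(3),'ztop',np.percentile(w[g,2],90).round(3))
E
python3 wedge.py
```

```text
6.9167 [[-0.81, -0.001, 0.586, 0.504], [-0.003, 1.0, -0.002, 0.215], [-0.586, -0.003, -0.81, 0.037], [0.0, 0.0, 0.0, 1.0]] [ 0.03  0.76 -0.93  2.33  1.91  0.97 -0.78] [-0.5 -2.8 -1.1]
wedge pts 638 along -0.011233813585411362 0.10338911230638123 z range -0.0015643002358833868 0.07302762911446492
-0.02 5 side -0.035 -0.023 ztop 0.003
-0.01 35 side -0.012 0.03 ztop 0.067
0.0 53 side -0.016 0.028 ztop 0.049
0.01 63 side -0.014 0.025 ztop 0.048
0.02 69 side -0.015 0.027 ztop 0.036
0.03 68 side -0.016 0.026 ztop 0.032
0.04 59 side -0.014 0.026 ztop 0.029
0.05 61 side -0.015 0.026 ztop 0.026
0.06 62 side -0.018 0.026 ztop 0.022
0.07 54 side -0.013 0.025 ztop 0.02
0.08 47 side -0.01 0.025 ztop 0.018
0.09 47 side -0.013 0.025 ztop 0.014
0.1 15 side -0.009 0.024 ztop 0.011
```

Call:
arm_command:
  rows:
    - {"x": 0, "y": -0.011, "z": 0, "ax": 0, "ay": 0, "az": 0, "fingers": -1}
    - {"x": 0.0041, "y": 0, "z": 0.0057, "ax": 0, "ay": 0, "az": 0, "fingers": -1}
    - {"x": 0, "y": 0, "z": 0, "ax": 0, "ay": 0, "az": 0, "fingers": -1}
    - {"x": -0.0073, "y": 0, "z": 0.0053, "ax": 0, "ay": 0, "az": 0, "fingers": -1}
    - {"x": -0.0073, "y": 0, "z": 0.0053, "ax": 0, "ay": 0, "az": 0, "fingers": -1}
    - {"x": -0.0073, "y": 0, "z": 0.0053, "ax": 0, "ay": 0, "az": 0, "fingers": -1}
    - {"x": -0.0073, "y": 0, "z": 0.0053, "ax": 0, "ay": 0, "az": 0, "fingers": -1}
    - {"x": -0.0073, "y": 0, "z": 0.0053, "ax": 0, "ay": 0, "az": 0, "fingers": -1}
    - {"x": 0, "y": 0, "z": 0, "ax": 0, "ay": 0, "az": 0, "fingers": -1}

```text
clock: 7.67
tcp_pos: [0.5438, 0.212, 0.0302]
orientation: [-0.021, 2.52, 0.008]
contact_force: [-24.4, -2.5, 20.4]
grip_width: 0.0394
gripper_force: 54.6
```

```bash
python3 wedge.py
cat > bead.py <<'E'
from h import *
import sys
f=grab('scene');P=cloud(f);c=f['frame'].astype(int)
# level top + plate tilt
q=P[195:272,300:360].reshape(-1,3);cc=c[195:272,300:360].reshape(-1,3)
g=(abs(cc[:,0]-cc[:,2])<25)&(q[:,2]>.01)&(q[:,2]<.06)&(q[:,1]<.13);q=q[g]
A=np.c_[q[:,:2],np.ones(len(q))];k=np.linalg.lstsq(A,q[:,2],rcond=None)[0]
for _ in range(8):
    e=abs(A@k-q[:,2])<.004;k=np.linalg.lstsq(A[e],q[e,2],rcond=None)[0]
print('plate slope deg',np.degrees(k[:2]),'z at x.64',k@[.64,0,1])
if len(sys.argv)>1:
    cv2.imwrite('pics/'+sys.argv[1],cv2.resize(f['frame'][198:242,302:346,::-1],None,fx=12,fy=12,interpolation=cv2.INTER_CUBIC))
E
python3 bead.py
```

```text
7.7167 [[-0.812, -0.017, 0.583, 0.544], [-0.013, 1.0, 0.011, 0.212], [-0.583, 0.001, -0.813, 0.03], [0.0, 0.0, 0.0, 1.0]] [ 0.07  0.78 -0.9   2.26  1.95  0.91 -0.69] [-24.9  -1.8  21.6]
wedge pts 455 along -0.011450287809259574 0.07119327195480885 z range -0.00025463240771395057 0.06948997884266217
-0.02 7 side -0.035 0.022 ztop 0.052
-0.01 40 side -0.019 0.025 ztop 0.043
0.0 48 side -0.017 0.02 ztop 0.042
0.01 60 side -0.018 0.022 ztop 0.041
0.02 66 side -0.021 0.023 ztop 0.029
0.03 64 side -0.035 0.023 ztop 0.025
0.04 58 side -0.019 0.024 ztop 0.022
0.05 56 side -0.017 0.023 ztop 0.019
0.06 53 side -0.018 0.023 ztop 0.016
plate slope deg [ 3.73301958 -0.33642001] z at x.64 0.03487951528358229
```

Call:
arm_command:
  rows:
    - {"x": -0.0017, "y": 0, "z": -0.0024, "ax": 0, "ay": 0, "az": 0, "fingers": -1}
    - {"x": -0.0049, "y": -0.0012, "z": 0.0035, "ax": 0, "ay": 0, "az": 0, "fingers": -1}
    - {"x": -0.0049, "y": -0.0012, "z": 0.0035, "ax": 0, "ay": 0, "az": 0, "fingers": -1}
    - {"x": -0.0049, "y": -0.0012, "z": 0.0035, "ax": 0, "ay": 0, "az": 0, "fingers": -1}
    - {"x": -0.0049, "y": -0.0012, "z": 0.0035, "ax": 0, "ay": 0, "az": 0, "fingers": -1}
    - {"x": 0, "y": 0, "z": 0, "ax": 0, "ay": 0, "az": 0, "fingers": -1}
    - {"x": 0, "y": 0, "z": 0, "ax": 0, "ay": 0, "az": 0, "fingers": -1}

```text
clock: 8.35
tcp_pos: [0.5694, 0.2077, 0.0314]
orientation: [-0.018, 2.522, 0.01]
contact_force: [-7.0, 4.2, -6.1]
grip_width: 0.0386
gripper_force: 50.6
```

```bash
python3 wedge.py;python3 bead.py
```

```text
8.4 [[-0.814, -0.015, 0.581, 0.569], [-0.011, 1.0, 0.011, 0.208], [-0.581, 0.003, -0.814, 0.031], [0.0, 0.0, 0.0, 1.0]] [ 0.09  0.78 -0.88  2.22  1.94  0.87 -0.64] [-7.5  2.8 -4.8]
wedge pts 273 along -0.011881941270730667 0.04625348558506608 z range 0.0005155121851824207 0.06529945998124831
-0.02 5 side -0.021 0.021 ztop 0.055
-0.01 38 side -0.018 0.025 ztop 0.045
0.0 47 side -0.016 0.021 ztop 0.043
0.01 47 side -0.016 0.022 ztop 0.043
0.02 51 side -0.017 0.023 ztop 0.028
0.03 59 side -0.016 0.024 ztop 0.026
0.04 26 side -0.017 0.024 ztop 0.023
plate slope deg [ 1.04326114 -0.03211807] z at x.64 0.0425864913515517
```

Call:
arm_command:
  rows:
    - {"x": -0.0041, "y": 0, "z": 0.0029, "ax": 0, "ay": 0, "az": 0, "fingers": -1}
    - {"x": -0.0041, "y": 0, "z": 0.0029, "ax": 0, "ay": 0, "az": 0, "fingers": -1}
    - {"x": 0, "y": 0, "z": 0, "ax": 0, "ay": 0, "az": 0, "fingers": -1}
    - {"x": 0, "y": 0, "z": 0, "ax": 0, "ay": 0, "az": 0, "fingers": -1}
    - {"x": 0, "y": 0, "z": 0, "ax": 0, "ay": 0, "az": 0, "fingers": -1}
    - {"x": 0, "y": 0, "z": 0, "ax": 0, "ay": 0, "az": 0, "fingers": -1}
    - {"x": 0, "y": 0, "z": 0, "ax": 0, "ay": 0, "az": 0, "fingers": -1}
    - {"x": 0, "y": 0, "z": 0, "ax": 0, "ay": 0, "az": 0, "fingers": -1}

```text
clock: 9.12
tcp_pos: [0.5792, 0.2074, 0.0312]
orientation: [-0.018, 2.522, 0.009]
contact_force: [-8.7, 2.6, -4.7]
grip_width: 0.0392
gripper_force: 50.8
```

```bash
python3 bead.py bead1.png
```

```text
plate slope deg [0.3630528  0.00118186] z at x.64 0.04454562165977408
```

View pics/bead1.png

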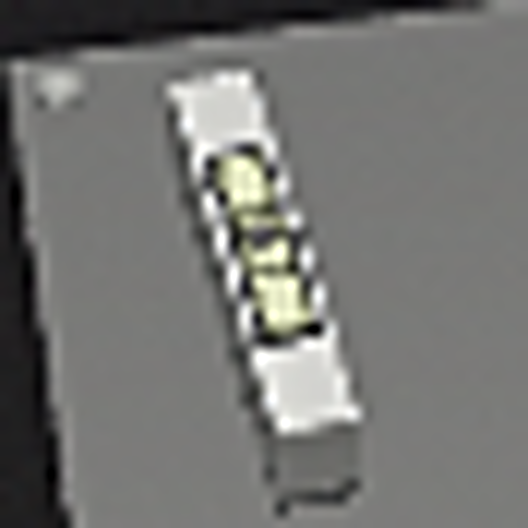

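The bead sits at about (262,237), slightly towards the near line (tube mid (262,243)), i.e. about -2 mm. I'll push 4 mm more, ease down, and release.

Call:
arm_command:
  rows:
    - {"x": -0.0033, "y": 0, "z": 0.0023, "ax": 0, "ay": 0, "az": 0, "fingers": -1}
    - {"x": 0.0006, "y": 0, "z": 0.0008, "ax": 0, "ay": 0, "az": 0, "fingers": -1}
    - {"x": 0, "y": 0, "z": 0, "ax": 0, "ay": 0, "az": 0, "fingers": -1}
    - {"x": 0, "y": 0, "z": 0, "ax": 0, "ay": 0, "az": 0, "fingers": 0.4}
    - {"x": 0, "y": 0, "z": 0, "ax": 0, "ay": 0, "az": 0, "fingers": 0.4}
    - {"x": 0, "y": 0, "z": 0, "ax": 0, "ay": 0, "az": 0, "fingers": 0.4}
    - {"x": 0, "y": 0, "z": 0, "ax": 0, "ay": 0, "az": 0, "fingers": 0.4}
    - {"x": 0, "y": 0, "z": 0, "ax": 0, "ay": 0, "az": 0, "fingers": 0.4}
    - {"x": 0, "y": 0, "z": 0, "ax": 0, "ay": 0, "az": 0, "fingers": 0.4}
    - {"x": 0, "y": 0, "z": 0, "ax": 0, "ay": 0, "az": 0, "fingers": 0.4}

```text
clock: 10.0
tcp_pos: [0.5877, 0.2053, 0.0332]
orientation: [-0.011, 2.514, 0.004]
contact_force: [0.2, -1.0, -0.6]
grip_width: 0.0597
gripper_force: 0.0
```

```bash
python3 bead.py bead2.png; python3 wedge.py | head -4
```

```text
plate slope deg [0.28284208 0.1210466 ] z at x.64 0.0447986724233501
10.1 [[-0.809, -0.009, 0.587, 0.588], [-0.007, 1.0, 0.005, 0.205], [-0.587, 0.0, -0.809, 0.033], [0.0, 0.0, 0.0, 1.0]] [ 0.1   0.79 -0.86  2.19  1.93  0.86 -0.61] [-0.2 -0.  -0.5]
wedge pts 148 along -0.015326031758033357 0.027922638094683563 z range 0.005202281187318802 0.07319269714536769
-0.02 15 side -0.038 0.031 ztop 0.06
-0.01 38 side -0.015 0.033 ztop 0.042
```

View pics/bead2.png

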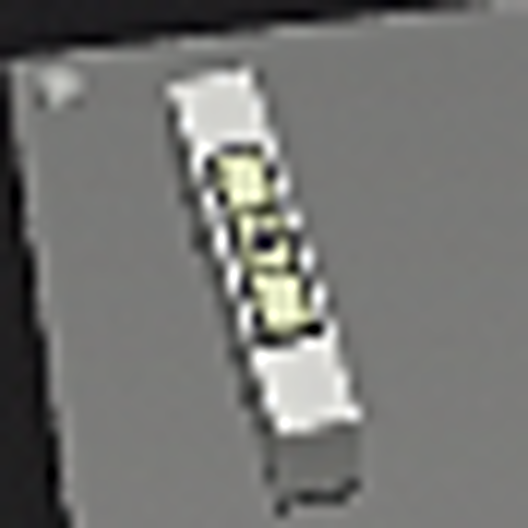

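The bead is now at (265,240), midway between the lines at rows ~212 and ~272, with the gripper open. Retreating along the tool axis.

Call:
arm_command:
  rows:
    - {"x": 0, "y": 0, "z": -0.01, "ax": 0, "ay": 0, "az": 0, "fingers": 0.4}
    - {"x": 0, "y": 0, "z": -0.02, "ax": 0, "ay": 0, "az": 0, "fingers": 0.4}
    - {"x": 0, "y": 0, "z": -0.03, "ax": 0, "ay": 0, "az": 0, "fingers": 0.4}
    - {"x": 0, "y": 0, "z": -0.03, "ax": 0, "ay": 0, "az": 0, "fingers": 0.6}
    - {"x": 0, "y": 0, "z": -0.03, "ax": 0, "ay": 0, "az": 0, "fingers": 1}
    - {"x": 0, "y": 0, "z": 0, "ax": 0, "ay": 0, "az": 0, "fingers": 1}

```text
clock: 10.6
tcp_pos: [0.515, 0.2066, 0.1344]
orientation: [-0.017, 2.509, 0.006]
contact_force: [-0.0, -0.6, 1.2]
grip_width: 0.0855
gripper_force: 0.0
```

```bash
cat > lev.py <<'E'
from h import *
f=grab('scene');P=cloud(f)
def rect(t): return cv2.minAreaRect((t[:,:2]*1000).astype(np.float32))
p=P[200:242,306:340].reshape(-1,3);t=p[(p[:,2]>.065)&(p[:,2]<.1)&(p[:,1]<.06)]
print('level',len(t),rect(t),t.mean(0))
T=obsT();o=r.get_obs();print(o['clock'],T[:3,3].round(3),o['joints'].round(2))
A=pose([.56,.02,.21],2,8,1);plan(T,A);B=pose([.655,.01,.16],2,0,1);plan(A,B)
E
python3 lev.py; python3 bead.py
```

```text
level 261 ((701.6317138671875, 12.19588851928711), (124.31037902832031, 24.909639358520508), 2.140639543533325) [0.70582048 0.01106438 0.08046497]
10.65 [0.516 0.206 0.133] [ 0.15  0.51 -1.    2.3   1.65  0.79 -0.52]
n 6 row xyz mm [-11.4 -31.1  -9. ] turn [-0.08  4.7  -0.21]
[[0.521, 0.175, 0.147], [0.526, 0.144, 0.161], [0.533, 0.113, 0.174], [0.541, 0.082, 0.187], [0.55, 0.051, 0.199], [0.56, 0.02, 0.21]]
n 3 row xyz mm [-29.9  -4.4  19.5] turn [0.   2.67 0.  ]
[[0.592, 0.017, 0.195], [0.624, 0.013, 0.178], [0.655, 0.01, 0.16]]
plate slope deg [ 0.06405293 -0.01620827] z at x.64 0.04542114906160388
```

Call:
arm_command:
  rows:
    - {"x": -0.0114, "y": -0.0311, "z": -0.009, "ax": -0.08, "ay": 4.7, "az": -0.21, "fingers": 1}
    - {"x": -0.0114, "y": -0.0311, "z": -0.009, "ax": -0.08, "ay": 4.7, "az": -0.21, "fingers": 1}
    - {"x": -0.0114, "y": -0.0311, "z": -0.009, "ax": -0.08, "ay": 4.7, "az": -0.21, "fingers": 1}
    - {"x": -0.0114, "y": -0.0311, "z": -0.009, "ax": -0.08, "ay": 4.7, "az": -0.21, "fingers": 1}
    - {"x": -0.0114, "y": -0.0311, "z": -0.009, "ax": -0.08, "ay": 4.7, "az": -0.21, "fingers": 1}
    - {"x": -0.0114, "y": -0.0311, "z": -0.009, "ax": -0.08, "ay": 4.7, "az": -0.21, "fingers": 1}
    - {"x": -0.0299, "y": -0.0044, "z": 0.0195, "ax": 0, "ay": 2.67, "az": 0, "fingers": 1}
    - {"x": -0.0299, "y": -0.0044, "z": 0.0195, "ax": 0, "ay": 2.67, "az": 0, "fingers": 1}
    - {"x": -0.0299, "y": -0.0044, "z": 0.0195, "ax": 0, "ay": 2.67, "az": 0, "fingers": 1}
    - {"x": 0, "y": 0, "z": 0, "ax": 0, "ay": 0, "az": 0, "fingers": 1}

```text
clock: 11.53
tcp_pos: [0.6496, 0.0555, 0.1407]
orientation: [-0.007, 3.003, -0.039]
contact_force: [0.3, -1.0, -0.5]
grip_width: 0.0854
gripper_force: 0.0
```

Run:
```python
from h import *
f=grab('wrist');P=cloud(f);ok=f['depth']>0
T=obsT();o=r.get_obs();print(o['clock'],T.round(3).tolist(),o['joints'].round(2))
for lo,hi in((.07,.09),):
    m=ok&(P[...,2]>lo)&(P[...,2]<hi)&(abs(P[...,1]-.01)<.03)&(P[...,0]>.6)&(P[...,0]<.8);t=P[m]
    print(len(t),t[:,2].mean(),cv2.minAreaRect((t[:,:2]*1000).astype(np.float32)))
plan(T,pose([.662,.0105,.068],2,0,1),5)
```

```text
11.5833 [[-0.99, -0.006, 0.139, 0.647], [-0.01, 1.0, -0.025, 0.058], [-0.139, -0.026, -0.99, 0.142], [0.0, 0.0, 0.0, 1.0]] [ 0.5   0.72 -1.02  1.77  0.84  0.98  0.73]
5800 0.08301802763030637 ((698.2229614257812, 10.856922149658203), (120.58332061767578, 24.36957550048828), 2.0919692516326904)
n 5 row xyz mm [-1.7 -9.2 15.2] turn [-0.33  1.59 -0.31]
[[0.65, 0.048, 0.128], [0.654, 0.038, 0.113], [0.657, 0.029, 0.098], [0.66, 0.02, 0.083], [0.662, 0.01, 0.068]]
```

Run:
```python
from h import *
T=obsT()
A=pose([.660,.0097,.13],2.1,0,1);plan(T,A,4);plan(A,pose([.660,.0097,.070],2.1,0,1),3)
```

```text
n 4 row xyz mm [ -2.8 -12.    3.5] turn [-0.41  1.99 -0.41]
[[0.65, 0.046, 0.139], [0.653, 0.034, 0.136], [0.657, 0.022, 0.133], [0.66, 0.01, 0.13]]
n 3 row xyz mm [ 0. -0. 20.] turn [ 0.  0. -0.]
[[0.66, 0.01, 0.11], [0.66, 0.01, 0.09], [0.66, 0.01, 0.07]]
```

Call:
arm_command:
  rows:
    - {"x": -0.0028, "y": -0.012, "z": 0.0035, "ax": -0.41, "ay": 1.99, "az": -0.41, "fingers": 1}
    - {"x": -0.0028, "y": -0.012, "z": 0.0035, "ax": -0.41, "ay": 1.99, "az": -0.41, "fingers": 1}
    - {"x": -0.0028, "y": -0.012, "z": 0.0035, "ax": -0.41, "ay": 1.99, "az": -0.41, "fingers": 1}
    - {"x": -0.0028, "y": -0.012, "z": 0.0035, "ax": -0.41, "ay": 1.99, "az": -0.41, "fingers": 1}
    - {"x": 0, "y": 0, "z": 0, "ax": 0, "ay": 0, "az": 0, "fingers": 1}
    - {"x": 0, "y": 0, "z": 0, "ax": 0, "ay": 0, "az": 0, "fingers": 1}

```text
clock: 12.08
tcp_pos: [0.6573, 0.012, 0.134]
orientation: [-0.065, 3.136, -0.004]
contact_force: [-0.2, 1.0, 0.8]
grip_width: 0.0853
gripper_force: 0.0
```

Run:
```python
from h import *
T=obsT();o=r.get_obs();print(o['clock'],T.round(3).tolist(),o['joints'].round(2))
plan(T,pose([.660,.0097,.070],2.1,0,1),4)
```

```text
12.0833 [[-0.999, -0.041, 0.005, 0.657], [-0.041, 0.999, -0.002, 0.012], [-0.005, -0.003, -1.0, 0.134], [0.0, 0.0, 0.0, 1.0]] [ 0.56  0.8  -1.03  1.65  0.76  1.13  0.93]
n 4 row xyz mm [-0.6 -0.6 16. ] turn [-0.04  0.08  0.07]
[[0.658, 0.011, 0.118], [0.659, 0.011, 0.102], [0.659, 0.01, 0.086], [0.66, 0.01, 0.07]]
```

Call:
arm_command:
  rows:
    - {"x": -0.0006, "y": -0.0006, "z": 0.016, "ax": 0, "ay": 0, "az": 0, "fingers": 1}
    - {"x": -0.0006, "y": -0.0006, "z": 0.016, "ax": 0, "ay": 0, "az": 0, "fingers": 1}
    - {"x": -0.0006, "y": -0.0006, "z": 0.016, "ax": 0, "ay": 0, "az": 0, "fingers": 1}
    - {"x": -0.0006, "y": -0.0006, "z": 0.016, "ax": 0, "ay": 0, "az": 0, "fingers": 1}
    - {"x": 0, "y": 0, "z": 0, "ax": 0, "ay": 0, "az": 0, "fingers": -1}
    - {"x": 0, "y": 0, "z": 0, "ax": 0, "ay": 0, "az": 0, "fingers": -1}
    - {"x": 0, "y": 0, "z": 0, "ax": 0, "ay": 0, "az": 0, "fingers": -1}
    - {"x": 0, "y": 0, "z": 0, "ax": 0, "ay": 0, "az": 0, "fingers": -1}
    - {"x": 0, "y": 0, "z": 0, "ax": 0, "ay": 0, "az": 0, "fingers": -1}
    - {"x": 0, "y": 0, "z": 0, "ax": 0, "ay": 0, "az": 0, "fingers": -1}
  grip_force: 70

```text
clock: 12.92
tcp_pos: [0.6615, 0.0101, 0.0723]
orientation: [-0.067, 3.133, -0.003]
contact_force: [-0.4, -0.4, 3.0]
grip_width: 0.0228
gripper_force: 68.9
```

Call:
arm_command:
  rows:
    - {"x": 0, "y": 0, "z": 0, "ax": 0, "ay": 0, "az": 0, "fingers": -1}
    - {"x": 0, "y": 0, "z": 0, "ax": 0, "ay": 0, "az": 0, "fingers": -1}
    - {"x": 0, "y": 0, "z": -0.01, "ax": 0, "ay": 0, "az": 0, "fingers": -1}
    - {"x": 0, "y": 0, "z": -0.02, "ax": 0, "ay": 0, "az": 0, "fingers": -1}
    - {"x": 0, "y": 0, "z": -0.03, "ax": 0, "ay": 0, "az": 0, "fingers": -1}
    - {"x": 0, "y": 0, "z": -0.03, "ax": 0, "ay": 0, "az": 0, "fingers": -1}
    - {"x": 0, "y": 0, "z": -0.01, "ax": 0, "ay": 0, "az": 0, "fingers": -1}

```text
clock: 13.5
tcp_pos: [0.6615, 0.0112, 0.1756]
orientation: [-0.068, 3.13, -0.002]
contact_force: [0.1, 0.9, -1.8]
grip_width: 0.0234
gripper_force: 68.8
```

```bash
python3 bead.py
python3 - <<'E'
from h import *
T=obsT();o=r.get_obs();print(o['clock'],T.round(3).tolist(),o['joints'].round(2),o['grip_width'])
A=pose([.44,-.322,.13],0,0,1);plan(T,A);plan(T,A,14)
# case from side+scene: refine
f=grab('side');P=cloud(f);s=dict(np.load('scene.npz'));S=cloud(s)
for n,X in(('side',P[125:170,315:372]),('scene',S[190:240,200:240])):
    p=X.reshape(-1,3);q=p[(p[:,2]>.052)&(p[:,2]<.068)&(p[:,0]>.533)&(p[:,0]<.609)&(abs(p[:,1]+.32)<.04)]
    for lo in(.533,.571):
        g=q[(q[:,0]>lo)&(q[:,0]<lo+.038)];print(n,lo,len(g),np.percentile(g[:,1],[1,3,97,99]).round(4))
E
```

```text
plate slope deg [0.17675386 0.06525383] z at x.64 0.044977684594521825
13.55 [[-0.999, -0.043, 0.012, 0.662], [-0.043, 0.999, -0.001, 0.011], [-0.012, -0.002, -1.0, 0.176], [0.0, 0.0, 0.0, 1.0]] [ 0.57  0.76 -1.06  1.62  0.72  1.18  0.97] 0.02282592357411009
n 11 row xyz mm [ 20.9 -29.8   4.1] turn [-0.01  0.06  0.22]
[[0.642, -0.019, 0.172], [0.623, -0.05, 0.167], [0.603, -0.081, 0.163], [0.583, -0.111, 0.159], [0.563, -0.141, 0.155], [0.543, -0.172, 0.151], [0.522, -0.202, 0.146], [0.502, -0.232, 0.142], [0.481, -0.262, 0.138], [0.461, -0.292, 0.134], [0.44, -0.322, 0.13]]
n 14 row xyz mm [ 16.4 -23.4   3.2] turn [-0.01  0.05  0.18]
[[0.647, -0.013, 0.173], [0.631, -0.037, 0.169], [0.616, -0.061, 0.166], [0.6, -0.085, 0.163], [0.584, -0.109, 0.159], [0.569, -0.133, 0.156], [0.553, -0.157, 0.153], [0.537, -0.18, 0.149], [0.521, -0.204, 0.146], [0.505, -0.228, 0.143], [0.489, -0.251, 0.14], [0.473, -0.275, 0.136], [0.456, -0.299, 0.133], [0.44, -0.322, 0.13]]
side 0.533 98 [-0.3437 -0.343  -0.2994 -0.299 ]
side 0.571 93 [-0.3423 -0.341  -0.3001 -0.2998]
scene 0.533 96 [-0.3405 -0.3399 -0.3039 -0.3032]
scene 0.571 100 [-0.3408 -0.3403 -0.3051 -0.3038]
```

Call:
arm_command:
  rows:
    - {"x": 0.018, "y": -0.0218, "z": 0.003, "ax": 0, "ay": 0.05, "az": 0.17, "fingers": -1}
    - {"x": 0.018, "y": -0.0218, "z": 0.003, "ax": 0, "ay": 0.05, "az": 0.17, "fingers": -1}
    - {"x": 0.018, "y": -0.0218, "z": 0.003, "ax": 0, "ay": 0.05, "az": 0.17, "fingers": -1}
    - {"x": 0.018, "y": -0.0218, "z": 0.003, "ax": 0, "ay": 0.05, "az": 0.17, "fingers": -1}
    - {"x": 0.018, "y": -0.0218, "z": 0.003, "ax": 0, "ay": 0.05, "az": 0.17, "fingers": -1}
    - {"x": 0.018, "y": -0.0218, "z": 0.003, "ax": 0, "ay": 0.05, "az": 0.17, "fingers": -1}
    - {"x": 0.018, "y": -0.0218, "z": 0.003, "ax": 0, "ay": 0.05, "az": 0.17, "fingers": -1}
    - {"x": 0.018, "y": -0.0218, "z": 0.003, "ax": 0, "ay": 0.05, "az": 0.17, "fingers": -1}
    - {"x": 0.018, "y": -0.0218, "z": 0.003, "ax": 0, "ay": 0.05, "az": 0.17, "fingers": -1}
    - {"x": 0.018, "y": -0.0218, "z": 0.003, "ax": 0, "ay": 0.05, "az": 0.17, "fingers": -1}

```text
clock: 14.43
tcp_pos: [0.4842, -0.2141, 0.139]
orientation: [0.021, -3.136, 0.002]
contact_force: [0.1, -0.4, -3.7]
grip_width: 0.023
gripper_force: 68.9
```

Call:
arm_command:
  rows:
    - {"x": 0.018, "y": -0.0218, "z": 0.003, "ax": 0, "ay": 0.05, "az": 0.17, "fingers": -1}
    - {"x": 0.018, "y": -0.0218, "z": 0.003, "ax": 0, "ay": 0.05, "az": 0.17, "fingers": -1}
    - {"x": 0.018, "y": -0.0218, "z": 0.003, "ax": 0, "ay": 0.05, "az": 0.17, "fingers": -1}
    - {"x": 0.018, "y": -0.0218, "z": 0.003, "ax": 0, "ay": 0.05, "az": 0.17, "fingers": -1}
    - {"x": 0.018, "y": -0.0218, "z": 0.003, "ax": 0, "ay": 0.05, "az": 0.17, "fingers": -1}
    - {"x": 0, "y": 0, "z": 0, "ax": 0, "ay": 0, "az": 0, "fingers": -1}
    - {"x": 0, "y": 0, "z": 0, "ax": 0, "ay": 0, "az": 0, "fingers": -1}
    - {"x": 0, "y": 0, "z": 0, "ax": 0, "ay": 0, "az": 0, "fingers": -1}

```text
clock: 15.1
tcp_pos: [0.3969, -0.3221, 0.1257]
orientation: [-0.003, -3.134, 0.001]
contact_force: [0.2, 2.0, -2.7]
grip_width: 0.0229
gripper_force: 69.1
```

```bash
cat > case.py <<'E'
from h import *
T=obsT();o=r.get_obs();print(o['clock'],T.round(4).tolist(),o['joints'].round(2),o['contact_force'].round(1))
f=grab('wrist','wrist2.png');P=cloud(f);ok=f['depth']>0
zl=T[2,3]-.009+.018
m=ok&(abs(P[...,2]-zl)<.008)&(abs(P[...,1]-T[1,3])<.03)&(P[...,0]>T[0,3]-.03)&(P[...,0]<T[0,3]+.12);t=P[m]
if len(t)>20: print('level top',len(t),t[:,2].mean(),np.polyfit(t[:,0],t[:,2],1),cv2.minAreaRect((t[:,:2]*1000).astype(np.float32)))
m=ok&(abs(P[...,2]-.059)<.006)&(abs(P[...,1]+.322)<.03)&(P[...,0]>.527)&(P[...,0]<.64);t=P[m]
if len(t)>20: print('roof',len(t),t[:,2].mean(),cv2.minAreaRect((t[:,:2]*1000).astype(np.float32)))
m=ok&(abs(P[...,2]-.05)<.012)&(abs(P[...,1]+.322)<.035)&(P[...,0]>.515)&(P[...,0]<.530);t=P[m]
if len(t)>5: print('flare',len(t),t.min(0),t.max(0))
E
python3 case.py
```

```text
15.1 [[-1.0, 0.0016, -0.0078, 0.3969], [0.0016, 1.0, -0.0006, -0.3221], [0.0078, -0.0006, -1.0, 0.1257], [0.0, 0.0, 0.0, 1.0]] [ 1.41  0.64 -1.12  2.    0.72  0.97  1.49] [ 0.2  2.  -2.7]
level top 8459 0.13667952902295905 [0.07015049 0.1087753 ] ((403.93292236328125, -322.4119567871094), (50.17238998413086, 60.82304763793945), 89.2001953125)
flare 18 [ 0.5205168  -0.34575053  0.0381502 ] [ 0.52222513 -0.34434544  0.04805805]
```

View pics/wrist2.png

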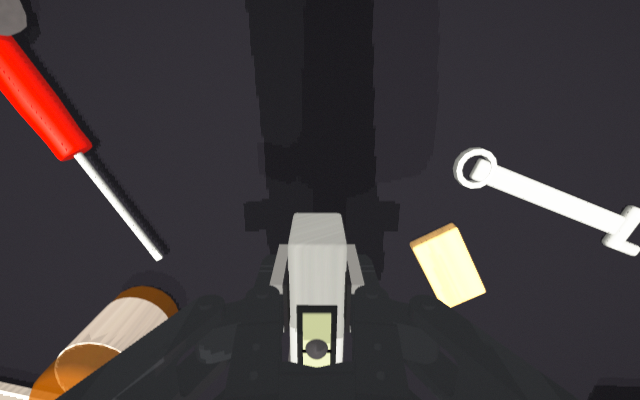

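The wrist view shows the level held with its near end at (318,213), pads at (275,270) and (360,270), the block at (447,265) and the screwdriver tip at (160,258) clear of the path. Checking the level's pitch from outside.

```bash
cat > pitch.py <<'E'
from h import *
T=obsT();x0,y0,z0=T[:3,3];print(T[:3,2].round(4),T[:3,3].round(4))
w=dict(np.load('wrist.npz'))
for n in('scene','side','wrist'):
    f=w if n=='wrist' else grab(n);P=cloud(f);ok=f['depth']>0
    m=ok&(abs(P[...,1]-y0)<(.009 if n!='side' else .02))&(abs(P[...,2]-z0-.009)<.012)&(P[...,0]>x0-.035)&(P[...,0]<x0+.12)
    t=P[m]
    if len(t)<15: print(n,len(t));continue
    g=np.ones(len(t),bool)
    for _ in range(6):
        k=np.polyfit(t[g,0],t[g,2],1);g=abs(np.polyval(k,t[:,0])-t[:,2])<.003
    print(n,len(t),g.sum(),'slope',k[0],'ztop at centre',np.polyval(k,x0+.038),'x',t[g,0].min(),t[g,0].max(),'y mid',t[g,1].mean())
    m=ok&(abs(P[...,1]-y0)<.025)&(abs(P[...,2]-np.polyval(k,P[...,0]))<.004)&(P[...,0]>x0+.02)&(P[...,0]<x0+.12);t=P[m]
    if len(t)>10: print('   front part',len(t),cv2.minAreaRect((t[:,:2]*1000).astype(np.float32)))
E
python3 pitch.py
```

```text
[-0.0072 -0.001  -1.    ] [ 0.3976 -0.3216  0.1262]
scene 153 93 slope -0.03785719530131825 ztop at centre 0.13568347490618096 x 0.37850194196087283 0.5011000766052993 y mid -0.32151440112760576
   front part 112 ((459.8136901855469, -320.1905822753906), (23.710641860961914, 82.44161224365234), 89.49874114990234)
side 215 116 slope 0.00834723663429419 ztop at centre 0.13482696377304815 x 0.3743567829543377 0.494329029197566 y mid -0.31551166761352173
   front part 118 ((456.8127136230469, -319.47998046875), (30.30685806274414, 75.78675079345703), 87.377197265625)
wrist 5800 5165 slope 0.04543928212159126 ztop at centre 0.13910845278032793 x 0.37362947307208627 0.434377487145055 y mid -0.3216285198580623
   front part 1408 ((425.9342346191406, -322.33544921875), (23.676008224487305, 16.826831817626953), 89.2001953125)
```

Call:
arm_command:
  rows:
    - {"x": 0, "y": -0.001, "z": 0.021, "ax": 0, "ay": -0.4, "az": 0, "fingers": -1}
    - {"x": 0, "y": 0, "z": 0.021, "ax": 0, "ay": 0, "az": 0, "fingers": -1}
    - {"x": 0, "y": 0, "z": 0.021, "ax": 0, "ay": 0, "az": 0, "fingers": -1}
    - {"x": 0, "y": 0, "z": 0.02, "ax": 0, "ay": 0, "az": 0, "fingers": -1}
    - {"x": 0, "y": 0, "z": 0, "ax": 0, "ay": 0, "az": 0, "fingers": -1}
    - {"x": 0, "y": 0, "z": 0, "ax": 0, "ay": 0, "az": 0, "fingers": -1}

```text
clock: 15.75
tcp_pos: [0.3976, -0.3228, 0.0435]
orientation: [0.001, -3.141, 0.001]
contact_force: [-0.4, 0.2, -2.1]
grip_width: 0.0232
gripper_force: 69.0
```

```bash
python3 pitch.py
python3 - <<'E'
from h import *
f=dict(np.load('side.npz'))
cv2.imwrite('pics/s2.png',cv2.resize(f['frame'][110:185,310:430,::-1],None,fx=6,fy=6,interpolation=cv2.INTER_CUBIC))
E
```

```text
[-8.e-04 -8.e-04 -1.e+00] [ 0.3976 -0.3228  0.0435]
scene 142 78 slope -0.020512529707493222 ztop at centre 0.05225631055565072 x 0.37715128625870364 0.4963673221337588 y mid -0.32309746736617173
   front part 92 ((459.0816345214844, -321.45635986328125), (23.63555145263672, 81.6337890625), 89.72620391845703)
side 213 102 slope -0.017403533940547063 ztop at centre 0.053968418376275015 x 0.3766354720779548 0.4948725288227447 y mid -0.3185320982473219
   front part 103 ((456.327880859375, -320.80194091796875), (77.29673767089844, 28.6546573638916), 1.8344618082046509)
wrist 0
```

Call:
arm_command:
  rows:
    - {"x": 0, "y": 0, "z": 0.0015, "ax": 0, "ay": -0.8, "az": 0, "fingers": -1}
    - {"x": -0.012, "y": 0, "z": 0, "ax": 0, "ay": 0, "az": 0, "fingers": -1}
    - {"x": -0.012, "y": 0, "z": 0, "ax": 0, "ay": 0, "az": 0, "fingers": -1}
    - {"x": -0.012, "y": 0, "z": 0, "ax": 0, "ay": 0, "az": 0, "fingers": -1}
    - {"x": -0.012, "y": 0, "z": 0, "ax": 0, "ay": 0, "az": 0, "fingers": -1}
    - {"x": 0, "y": 0, "z": 0, "ax": 0, "ay": 0, "az": 0, "fingers": -1}

```text
clock: 16.35
tcp_pos: [0.449, -0.3236, 0.0435]
orientation: [0.0, 3.124, -0.003]
contact_force: [3.5, -0.3, -6.7]
grip_width: 0.0228
gripper_force: 68.7
```

```bash
python3 pitch.py;python3 - <<'E'
from h import *
o=r.get_obs();print(o['contact_force'].round(1),o['moment'].round(2),o['joints'].round(2))
E
```

```text
[ 0.0176 -0.0021 -0.9998] [ 0.449  -0.3236  0.0435]
scene 161 97 slope 0.059095277691480444 ztop at centre 0.054122239686466136 x 0.42643848684577046 0.5683181193743467 y mid -0.32368076738886675
   front part 140 ((519.7820434570312, -321.58795166015625), (36.44190979003906, 97.81768798828125), 89.26659393310547)
side 267 138 slope 0.08818750723948118 ztop at centre 0.05294666192343076 x 0.4264881289406762 0.5672978447921316 y mid -0.3209233122418208
   front part 160 ((519.79541015625, -322.8790588378906), (98.13660430908203, 43.54154968261719), 0.5364910364151001)
wrist 0
[-0.4  0.2 -4.2] [0.02 0.14 0.04] [ 1.25  0.79 -0.98  1.96  0.87  0.87  1.36]
```

Call:
arm_command:
  rows:
    - {"x": -0.011, "y": 0, "z": 0, "ax": 0, "ay": 0, "az": 0, "fingers": -1}
    - {"x": -0.011, "y": 0, "z": 0, "ax": 0, "ay": 0, "az": 0, "fingers": -1}
    - {"x": -0.011, "y": 0, "z": 0, "ax": 0, "ay": 0, "az": 0, "fingers": -1}
    - {"x": -0.011, "y": 0, "z": 0, "ax": 0, "ay": 0, "az": 0, "fingers": -1}
    - {"x": 0, "y": 0, "z": 0, "ax": 0, "ay": 0, "az": 0, "fingers": -1}

```text
clock: 16.87
tcp_pos: [0.4921, -0.3237, 0.0437]
orientation: [0.001, 3.125, -0.003]
contact_force: [3.3, 0.1, -7.8]
grip_width: 0.0231
gripper_force: 68.8
```

Call:
arm_command:
  rows:
    - {"x": -0.006, "y": 0, "z": 0, "ax": 0, "ay": 0, "az": 0, "fingers": -1}
    - {"x": -0.005, "y": 0, "z": 0, "ax": 0, "ay": 0, "az": 0, "fingers": -1}
    - {"x": -0.004, "y": 0, "z": 0, "ax": 0, "ay": 0, "az": 0, "fingers": -1}
    - {"x": 0, "y": 0, "z": 0, "ax": 0, "ay": 0, "az": 0, "fingers": -1}
    - {"x": 0, "y": 0, "z": 0, "ax": 0, "ay": 0, "az": 0, "fingers": -1}

```text
clock: 17.28
tcp_pos: [0.505, -0.324, 0.0438]
orientation: [0.002, 3.126, -0.003]
contact_force: [3.2, 0.2, -8.2]
grip_width: 0.0232
gripper_force: 68.9
```

Call:
arm_command:
  rows:
    - {"x": 0, "y": 0, "z": 0.001, "ax": 0, "ay": 0.8, "az": 0, "fingers": -1}
    - {"x": -0.003, "y": 0, "z": 0.001, "ax": 0, "ay": 0, "az": 0, "fingers": -1}
    - {"x": -0.002, "y": 0, "z": 0, "ax": 0, "ay": 0, "az": 0, "fingers": -1}
    - {"x": 0, "y": 0, "z": 0, "ax": 0, "ay": 0, "az": 0, "fingers": -1}
    - {"x": 0, "y": 0, "z": 0, "ax": 0, "ay": 0, "az": 0, "fingers": -1}

```text
clock: 17.7
tcp_pos: [0.5082, -0.3244, 0.0416]
orientation: [-0.003, -3.139, 0.004]
contact_force: [-5.5, -0.1, -0.3]
grip_width: 0.0229
gripper_force: 69.9
```

```bash
cat > fin.py <<'E'
from h import *
f=grab('side');s=grab('scene')
for n,g in(('side',f),('scene',s)):
    P=cloud(g);c=g['frame'].astype(int)
    m=(g['depth']>0)&(abs(P[...,1]+.322)<.012)&(P[...,2]>.042)&(P[...,2]<.056)&(P[...,0]>.46)&(P[...,0]<.53)
    t=P[m];print(n,len(t),t[:,0].min() if len(t) else 0,np.sort(t[:,0])[:8].round(4),np.median(t[:,2]) if len(t) else 0)
im=np.hstack([cv2.resize(g['frame'][v:v+80,u:u+80,::-1],(390,390),interpolation=2) for g,u,v in((f,305,100),(s,185,165))]);cv2.imwrite('pics/fin%d.png'%int(r.get_obs()['clock']*10),im)
o=r.get_obs();print(o['clock'],o['tcp_pos'],o['contact_force'].round(1))
E
python3 fin.py
```

```text
side 23 0.486986525973061 [0.487  0.4873 0.4878 0.488  0.488  0.4882 0.491  0.4911] 0.05191390766389048
scene 51 0.4822527904584166 [0.4823 0.4871 0.4884 0.4887 0.49   0.49   0.4904 0.4922] 0.05152323493983024
17.8 [ 0.5082343  -0.32435851  0.0416542 ] [-5.3 -0.1 -0.1]
```

End contact: force changed by -9 N and the near end is at x≈0.486, so 45 mm stands out. Releasing and backing up.

Call:
arm_command:
  rows:
    - {"x": 0, "y": 0, "z": 0.002, "ax": 0, "ay": 0, "az": 0, "fingers": -1}
    - {"x": 0, "y": 0, "z": 0, "ax": 0, "ay": 0, "az": 0, "fingers": 0.3}
    - {"x": 0, "y": 0, "z": 0, "ax": 0, "ay": 0, "az": 0, "fingers": 0.3}
    - {"x": 0, "y": 0, "z": 0, "ax": 0, "ay": 0, "az": 0, "fingers": 0.3}
    - {"x": 0, "y": 0, "z": 0, "ax": 0, "ay": 0, "az": 0, "fingers": 0.3}
    - {"x": 0, "y": 0, "z": 0, "ax": 0, "ay": 0, "az": 0, "fingers": 0.3}
    - {"x": 0, "y": 0, "z": -0.02, "ax": 0, "ay": 0, "az": 0, "fingers": 0.3}
    - {"x": 0.01, "y": 0, "z": -0.03, "ax": 0, "ay": 0, "az": 0, "fingers": 0.3}
    - {"x": 0.03, "y": 0, "z": -0.03, "ax": 0, "ay": 0, "az": 0, "fingers": 0.3}
    - {"x": 0.03, "y": 0, "z": -0.02, "ax": 0, "ay": 0, "az": 0, "fingers": 0.3}

```text
clock: 18.63
tcp_pos: [0.4418, -0.3229, 0.1419]
orientation: [-0.001, 3.137, -0.005]
contact_force: [-0.7, -1.4, 0.4]
grip_width: 0.0556
gripper_force: 0.0
```

```bash
python3 fin.py; python3 bead.py; ls pics | grep fin
python3 - <<'E'
from h import *
P=cloud(dict(np.load('side.npz')));S=dict(np.load('scene.npz'))
f=dict(np.load('side.npz'));c=f['frame'].astype(int)
m=(c[...,0]>c[...,2]+35)&(c[...,0]>70)&(P[...,2]<.06)&(P[...,1]>.12)&(f['depth']>0)&(P[...,0]>.4)&(P[...,0]<.75)
w=P[m];l=w[w[:,2]>.036];print('lug',len(l),cv2.minAreaRect((l[:,:2]*1000).astype(np.float32)))
E
```

```text
side 58 0.4873083230954287 [0.4873 0.4874 0.4877 0.4877 0.4878 0.4903 0.4909 0.491 ] 0.0478305047014696
scene 56 0.48605899338576664 [0.4861 0.4874 0.4876 0.4877 0.4896 0.4902 0.4904 0.4918] 0.04693855333542507
18.7333 [ 0.43764305 -0.32528047  0.14179896] [-0.1 -1.2 -0.4]
plate slope deg [0.28091595 0.06564795] z at x.64 0.045047032175599425
fin178.png
fin187.png
lug 109 ((587.6018676757812, 210.39540100097656), (39.57379913330078, 29.217248916625977), 88.68287658691406)
```

```bash
python3 -c "
from h import *
print(r.hand_in())"
```

```text
the job is handed in; nothing more can be done
None
```

I handed the job in at about 19 s of the 61 s allowed. The wedge is about 50 mm past the foot's centre and the stand is level to about 0.3°. The level is seated in its case with 45 mm standing out, and the gripper is clear; the hand-in returned no verdict.

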